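# Check a brake caliper's pad gap with a taper gauge

## Robot

A 6-joint arm with a two-finger parallel gripper is mounted at the origin on the work surface. World frame = base frame: x ahead of the robot, y to its left, z up, the work surface at z = 0. Lengths are in m, angles in rad, forces in N, time in s.
With the tool pointing down it reaches from about 0.25 to 0.775 m from the base axis. Payload 4 kg.
Tool frame: the origin (TCP) lies where the fingers leave the gripper's body, on its centre line; the fingertips stand 73 mm ahead of it and the grasp point (between the pads) lies 54 mm ahead of it; z points along the fingers, x is the direction in which the jaws open and shut, and the axes are right-handed (so a half turn about z gives the same grasp; the last joint's range is limited). The gripper opens to 85 mm and grips with 20 to 120 N. Pads are 22 mm wide; open, the fingers measure 114 mm over their backs; the gripper's body (76 mm by 85 mm) begins 54 mm behind the grasp point. The pads swing forward as they close: fully open they stand 13 mm farther back than shut.
Start: joints at [1.033, 0.087, 1.371, -0, 1.684, -0.103], TCP at [0.232, 0.499, 0.304] pointing down, gripper open.
Joint ranges: [-3.1, 3.1], [-0.76, 2.03], [0.27, 2.55], [-1.08, 4.22], [0.17, 2.65], [-2.57, 2.57]. Speed limits (rad/s): [2.79, 2.79, 3.14, 3.14, 3.14, 3.14].

## Interface

Orientations are given as a 3x3 rotation matrix whose columns are the frame's x, y, z axes.
In Python, from station import ctrl gives the robot as it stands.
- The arm moves only by the shell command python3 -m pendant 'ROWS' [FORCE]. ROWS is JSON, a list of rows, each an object of numbers: "tx", "ty", "tz": the shift along the tool's x, y, z in m; "spin": the turn about the tool's z in rad; "hand": the gripper's target within -1 to 1 (shut at 1, half-way at 0, fully open at -1). In form: [{"tx": .., "ty": .., "tz": .., "spin": .., "hand": ..}, ...]. A call has 1 to 10 rows; each row is the pose to reach, as a shift and turn from the pose commanded when the call began, along the tool's axes at that moment; what a row does not reach only later rows make up. A row lasts 1/8 s, in which the tool goes at most 62.5 mm and 10.7 degrees, less where a joint would pass 70% of its speed; a pose out of reach is approached as far as the arm can. A call with a gripper value outside its range is refused whole. The fingers move at their own pace and stop on an object; FORCE is the grip in N (left out, the last holds). Time passes only in rows, so rows that repeat a pose let the fingers close. It gives the time, the measured TCP pose, the force and the opening at its end, in the units of the state.
- ctrl.get_obs(): the state, without advancing time (a new reading comes with each control period).
- ctrl.snapshot(name): name is "scene" or "top"; returns a dict with "pixels" (400x640x3 uint8, red, green, blue), "fx", "fy", "cx", "cy" (pixels), "world_to_cam" (4x4, takes a point from world to camera coordinates). Camera axes: x right, y down, z forward; pixel columns grow to the right and rows downward; lengths in m; the calibration is good to about 2 mm. A picture is of the moment at which its call begins. There is no depth.
- ctrl.hand_in(): hands the job in, once; it reports no verdict.
The state is a dict: "clock": time; "q": joint angles; "joint_vel": joint speeds; "joint_efforts": joint torques, N m; "tool_pos": TCP position; "eef_rot": TCP orientation; "wrist_force": force on the tool from outside, world axes, zero at the start; "torque": the same for the moment, N m; "opening": finger opening in m.
Only numpy, scipy, OpenCV 4.12 (cv2) and the standard library are available. Lean on these libraries where they do the work, as an engineer would, in place of code of your own. Each camera call takes 0.05 s, during which the arm holds its last target.

## Task

First put the red and the blue taper gauges away, each standing blade down in the pot of its own colour and let go. Then take the yellow gauge, slide its blade upright, straight down between the two copper-coloured brake pads, in line with them, until both pads drag on it snugly and just begin to give, without forcing either pad back more than about 3 mm. Finish while still holding the yellow gauge still at that depth in the gripper (do not let go), and leave the oil bottle, the tin and the spanner alone.

Things in the scene. Friction and masses are not known exactly. Their poses are not given: they have to be found in the camera images.
- red_gauge: Foot of the red taper gauge (116 mm tall, 0.12 kg): origin at its tip, z up, x across its thickness, y across its width. Steel blade 24 mm wide, 70 mm long, thickening evenly from 3 mm at the tip to 13 mm; above it a red plastic head 18 (x) by 36 (y) by 46 mm tall. Starts upright in a rack slot, tip 15 mm above the bench, 45 mm of blade in the slot; lifts straight out.
- blue_gauge: Foot of the blue taper gauge (116 mm tall, 0.12 kg): origin at its tip, z up, x across its thickness, y across its width. Steel blade 24 mm wide, 70 mm long, thickening evenly from 3 mm at the tip to 13 mm; above it a blue plastic head 18 (x) by 36 (y) by 46 mm tall. Starts upright in a rack slot, tip 15 mm above the bench, 45 mm of blade in the slot; lifts straight out.
- yellow_gauge: Foot of the yellow taper gauge (116 mm tall, 0.12 kg): origin at its tip, z up, x across its thickness, y across its width. Steel blade 24 mm wide, 70 mm long, thickening evenly from 3 mm at the tip to 13 mm; above it a yellow plastic head 18 (x) by 36 (y) by 46 mm tall. Starts upright in a rack slot, tip 15 mm above the bench, 45 mm of blade in the slot; lifts straight out.
- red_gauge_grip (a point): Centre of the red gauge's plastic head (the place to grip), 93 mm above its tip; axes as the gauge's.
- blue_gauge_grip (a point): Centre of the blue gauge's plastic head (the place to grip), 93 mm above its tip; axes as the gauge's.
- yellow_gauge_grip (a point): Centre of the yellow gauge's plastic head (the place to grip), 93 mm above its tip; axes as the gauge's.
- red_pot: Red open square pot, fixed to the bench, 66 mm square outside, 65 mm tall, walls 4 mm, floor 4 to 5 mm. Origin at the centre of its underside, z up.
- blue_pot: Blue open square pot, fixed to the bench, 66 mm square outside, 65 mm tall, walls 4 mm, floor 4 to 5 mm. Origin at the centre of its underside, z up.
- rack: Fixed pale wooden block, 60 mm (x) by 250 mm (y) by 60 mm tall, with three slots 85 mm apart along its y, one gauge in each, in any order. Origin at the centre of its underside.
- caliper: Aluminium brake caliper clamped, mouth up, in a low blue vise fixed to the bench; vise 160 mm (x) by 90 mm (y), caliper 104 mm (x) by 90 mm (y), its cheeks 125 mm above the bench and 60 mm apart. Origin on the bench under its middle; its x runs from one pad to the other across the gap, its y along the gap. The gap's middle can lie up to 1.5 mm off the caliper's.
- piston_a: Fixed steel piston behind the -x-side pad; carries that pad and its spring. Origin at the middle of the lower edge of the pad's resting face, 85 mm above the bench; its own x points into the gap.
- piston_b: Fixed steel piston behind the +x-side pad; carries that pad and its spring. Origin at the middle of the lower edge of the pad's resting face, 85 mm above the bench; its own x points into the gap.
- pad_a (a joint): How far the brake pad on the caliper's -x side is pushed back from the gap, m: 0 at rest against its stop, up to 0.008. Sliding the blade past it drags with about half of that push. A spring backs it: it begins to give at about 6 N and takes 1 N more per mm.
- pad_b (a joint): How far the brake pad on the caliper's +x side is pushed back from the gap, m: 0 at rest against its stop, up to 0.008. Sliding the blade past it drags with about half of that push. A spring backs it: it begins to give at about 6 N and takes 1 N more per mm.
- pad_a_lip (a point): On the -x-side copper-coloured pad: middle of the upper edge of its flat upright face, 129 mm above the bench; above it the pad flares away at 45 degrees for 6 mm. Pad 50 mm wide, face 44 mm down. Gap between the faces = distance between the two lips, 6 to 8.5 mm; 72 mm of free depth below the lips.
- pad_b_lip (a point): On the +x-side copper-coloured pad: middle of the upper edge of its flat upright face, 129 mm above the bench; above it the pad flares away at 45 degrees for 6 mm. Pad 50 mm wide, face 44 mm down. Gap between the faces = distance between the two lips, 6 to 8.5 mm; 72 mm of free depth below the lips.
- oil_bottle: Bystander: small standing white oil bottle with a red cap, 44 mm across, 110 mm tall.
- grease_tin: Bystander: round tin with a green band, 64 mm across, 60 mm tall.
- spanner: Bystander: steel spanner lying on the bench near the robot's base.
Things that resemble listed ones, but are neither listed nor needed, are in the scene too. Leave any green look-alike of the blue_gauge alone. What is shaped like the yellow_gauge but turquoise is not meant.

How it is judged:
By the outcome, as a careful person would: the job done as asked, in the order asked, and still so for the second after the job is handed in, while the arm keeps its last pose, push and grip.
It also fails if it takes over 72 s, if anything falls off the work surface, if the arm or the gripper's body presses on something with over 40 N, if the wrist force passes 120 N, or if a joint passes its speed limit or range.

## Working session

There is one attempt and no reset: what is moved stays moved. The work goes in short steps, Python scripts to look and compute and a shell command to move; the robot and the scene stay as the last step left them, time stands still between calls to the robot, and variables do not carry over. Pictures are saved under pics/ and viewed, and the job is handed in when it is done.

```bash
ls; mkdir -p pics; python3 - <<'E'
from station import ctrl
import cv2
o=ctrl.get_obs()
for k,v in o.items(): print(k,v)
for n in("scene","top"):
    s=ctrl.snapshot(n); cv2.imwrite(f"pics/{n}0.png",s["pixels"][...,::-1]); print(s["fx"],s["fy"],s["cx"],s["cy"],s["world_to_cam"])
E
```

```text
pics
clock 0.0
q [ 1.03288732e+00  8.80051305e-02  1.37228630e+00 -7.81114310e-06
  1.68359551e+00 -1.03112529e-01]
joint_vel [ 3.79298700e-04  2.98321767e-04 -4.17013374e-05  1.21317580e-04
  2.02335616e-04 -6.76131455e-04]
joint_efforts [ 3.12007232e-04 -3.51862478e+01 -3.13275003e+01 -1.26911359e-04
  1.08911883e-02 -7.73113754e-06]
tool_pos [0.23151289 0.49852912 0.30269528]
eef_rot [[ 4.21225283e-01  9.06955288e-01 -1.16879169e-03]
 [ 9.06953168e-01 -4.21226843e-01 -1.97426674e-03]
 [-2.28289810e-03 -2.28428262e-04 -9.99997368e-01]]
wrist_force [-0.55455922  0.00821756  0.24411983]
torque [-0.07517343  0.00658589  0.01086461]
opening 0.08550512249949761
456.5520095047122 456.5520095047122 322.2791879312768 197.01320965167778 [[-0.52346778  0.85203928  0.0032485   0.25934106]
 [ 0.46402771  0.28827837 -0.83760006 -0.18303115]
 [-0.71460463 -0.43694925 -0.54627427  1.61541244]
 [ 0.          0.          0.          1.        ]]
385.5730584071805 385.5730584071805 322.73192648578737 199.4069503260762 [[ 1.35998848e-02 -9.99902991e-01  3.00856327e-03  1.64822799e-02]
 [-9.86784563e-01 -1.39072074e-02 -1.61439823e-01  5.77243036e-01]
 [ 1.61466002e-01 -7.73240795e-04 -9.86877972e-01  9.17943030e-01]
 [ 0.00000000e+00  0.00000000e+00  0.00000000e+00  1.00000000e+00]]
```

View pics/scene0.png

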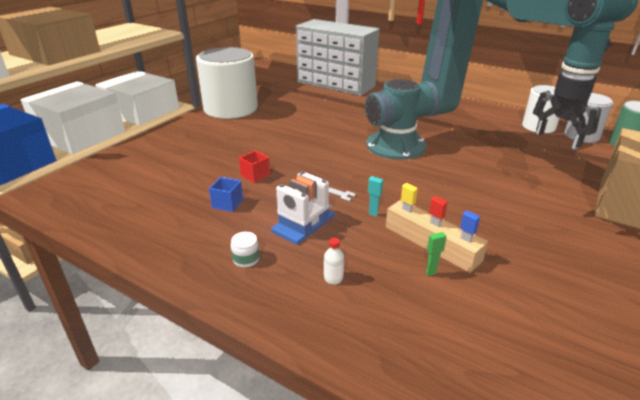

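View pics/top0.png

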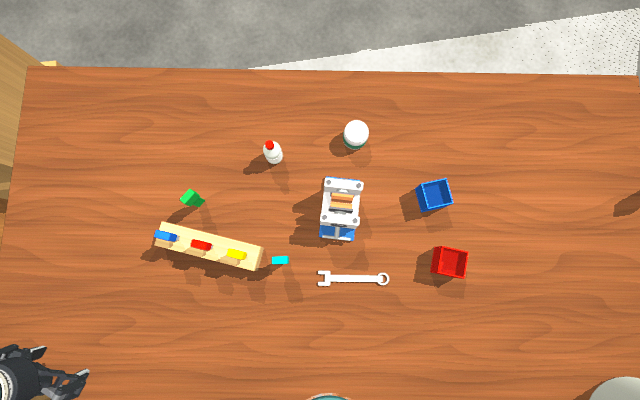

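```bash
cat > h.py <<'E'
import numpy as np, cv2
from station import ctrl
def load(n):
    s=ctrl.snapshot(n); s["W"]=np.array(s["world_to_cam"]); s["im"]=np.array(s["pixels"])
    return s
def ray(s,u,v):
    R=s["W"][:3,:3];t=s["W"][:3,3]
    d=R.T@np.array([(u-s["cx"])/s["fx"],(v-s["cy"])/s["fy"],1.]); return -R.T@t,d
def plane(s,u,v,z):
    c,d=ray(s,u,v); return c+d*(z-c[2])/d[2]
def proj(s,p):
    q=s["W"][:3,:3]@np.array(p)+s["W"][:3,3]; return np.array([s["fx"]*q[0]/q[2]+s["cx"],s["fy"]*q[1]/q[2]+s["cy"]])
def tri(s1,p1,s2,p2):
    A=[];b=[]
    for s,p in((s1,p1),(s2,p2)):
        c,d=ray(s,*p); d/=np.linalg.norm(d); P=np.eye(3)-np.outer(d,d); A.append(P); b.append(P@c)
    x=np.linalg.lstsq(np.vstack(A),np.hstack(b),rcond=None)[0]
    return x
def crop(s,x0,y0,x1,y1,k,name):
    c=cv2.resize(s["im"][y0:y1,x0:x1,::-1],None,fx=k,fy=k,interpolation=cv2.INTER_NEAREST); cv2.imwrite("pics/"+name,c)
E
python3 - <<'E'
from h import *
t=load("top");s=load("scene")
crop(t,145,210,295,280,5,"t_rack.png"); crop(t,310,165,375,250,7,"t_cal.png"); crop(s,265,165,345,245,7,"s_cal.png");crop(s,380,175,490,270,7,"s_rack.png");crop(t,405,170,480,285,5,"t_pots.png")
E
```

```text
(no output)
```

View pics/t_rack.png

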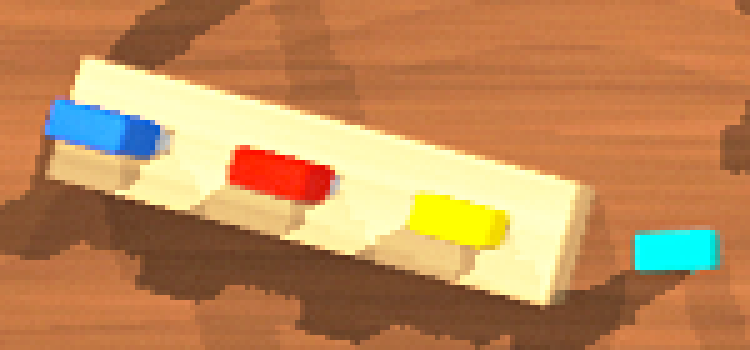

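View pics/t_cal.png

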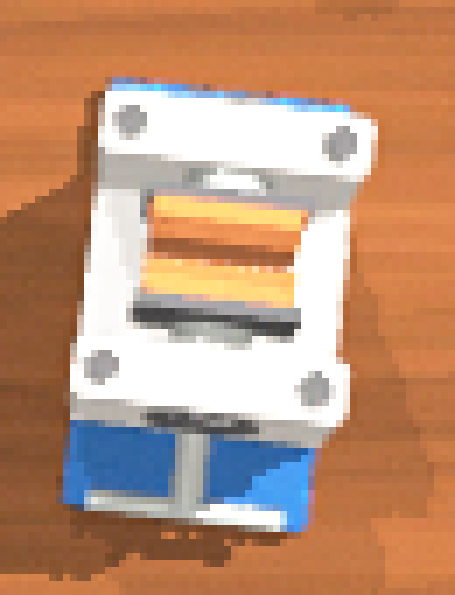

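View pics/s_cal.png

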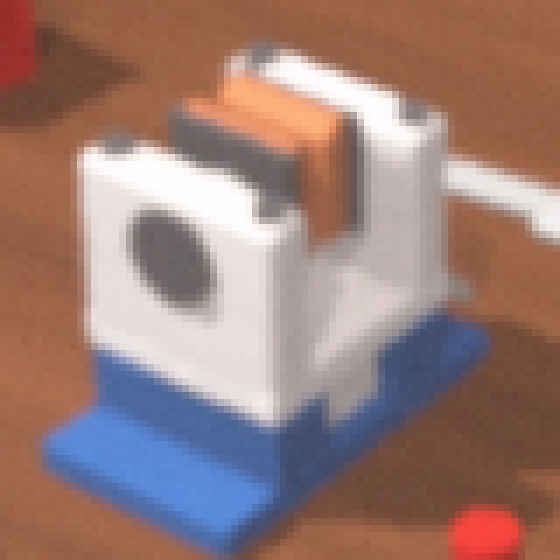

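View pics/t_pots.png

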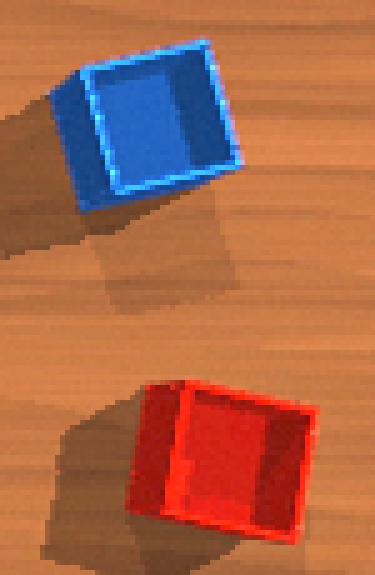

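```bash
python3 - <<'E'
from h import *
t=load("top");s=load("scene")
def top_face(s,box,huec,k=8):
    x0,y0,x1,y1=box
    im=cv2.resize(s["im"][y0:y1,x0:x1],None,fx=k,fy=k,interpolation=cv2.INTER_CUBIC)
    hsv=cv2.cvtColor(im,cv2.COLOR_RGB2HSV).astype(int)
    dh=np.abs((hsv[...,0]-huec+90)%180-90)
    m=(dh<9)&(hsv[...,1]>150)&(hsv[...,2]>110)
    return im,hsv,m
for nm,box,h in(("blue",(150,225,182,246),106),("red",(187,233,216,255),0),("yel",(224,244,250,264),30)):
    im,hsv,m=top_face(t,box,h)
    v=hsv[...,2]; print(nm,m.sum(),np.percentile(v[m],[5,25,50,75,95]))
    for nm2,mm in(("all",m),("bright",m&(v>np.percentile(v[m],95)*0.9))):
        cs=max(cv2.findContours(mm.astype(np.uint8),0,1)[0],key=cv2.contourArea)
        b=cv2.boxPoints(cv2.minAreaRect(cs))
        P=np.array([plane(t,(p[0]+.5)/8-.5+box[0],(p[1]+.5)/8-.5+box[1],.131)[:2] for p in b])
        e=[np.linalg.norm(P[i]-P[(i+1)%4])*1000 for i in range(2)]
        i=int(np.argmax(e)); d=P[(i+1)%4]-P[i]
        print(nm2,P.mean(0).round(4),np.round(e,1),np.degrees(np.arctan2(d[1],d[0])).round(1))
def quad(n,pts,o,k,z):
    P=np.array([plane(t,o[0]+(x+.5)/k-.5,o[1]+(y+.5)/k-.5,z)[:2] for x,y in pts])
    print(n,P.mean(0).round(4),[round(1000*np.linalg.norm(P[i]-P[(i+1)%4]),1) for i in range(4)],[np.degrees(np.arctan2(*(P[(i+1)%4]-P[i])[::-1])).round(1) for i in range(4)],P.round(3).tolist())
quad("bpot",[(85,68),(210,40),(243,165),(116,195)],(405,170),5,.065)
quad("rpot",[(185,380),(320,408),(297,543),(163,515)],(405,170),5,.065)
quad("rack",[(82,55),(587,185),(550,305),(48,180)],(145,210),5,.06)
quad("bolts",[(130,120),(342,144),(315,389),(101,366)],(310,165),7,.125)
quad("cheeks",[(107,90),(377,120),(347,420),(75,398)],(310,165),7,.125)
quad("lips",[(152,225),(305,238),(298,268),(148,257)],(310,165),7,.129)
E
```

```text
blue 10189 [196. 216. 255. 255. 255.]
all [0.4763 0.3771] [17.4 50.4] -103.0
bright [0.4779 0.3842] [17.4 35.7] -103.0
red 10352 [215. 242. 255. 255. 255.]
all [0.4569 0.2961] [19.3 46.9] -104.1
bright [0.457  0.2963] [19.2 46.5] -103.5
yel 10497 [239. 254. 255. 255. 255.]
all [0.4375 0.2155] [20.2 44.6] -103.7
bright [0.4375 0.2155] [20.2 44.6] -103.7
bpot [ 0.5941 -0.2575] [np.float64(64.2), np.float64(64.1), np.float64(64.8), np.float64(64.6)] [np.float64(-76.4), np.float64(-167.6), np.float64(104.1), np.float64(12.0)] [[0.618, -0.219], [0.633, -0.282], [0.571, -0.296], [0.555, -0.233]]
rpot [ 0.427 -0.289] [np.float64(65.7), np.float64(65.4), np.float64(64.5), np.float64(65.4)] [np.float64(-101.0), np.float64(167.7), np.float64(79.1), np.float64(-11.3)] [[0.465, -0.263], [0.453, -0.328], [0.389, -0.314], [0.401, -0.251]]
rack [0.4574 0.301 ] [np.float64(256.1), np.float64(59.4), np.float64(251.4), np.float64(61.9)] [np.float64(-103.5), np.float64(164.9), np.float64(77.1), np.float64(-10.7)] [[0.517, 0.419], [0.457, 0.17], [0.4, 0.185], [0.456, 0.43]]
bolts [ 0.5615 -0.0181] [np.float64(70.5), np.float64(81.9), np.float64(70.0), np.float64(82.4)] [np.float64(-95.8), np.float64(173.8), np.float64(84.6), np.float64(-5.9)] [[0.606, 0.013], [0.599, -0.058], [0.517, -0.049], [0.524, 0.021]]
cheeks [ 0.5609 -0.0196] [np.float64(89.9), np.float64(100.1), np.float64(88.6), np.float64(103.0)] [np.float64(-95.7), np.float64(174.2), np.float64(86.2), np.float64(-5.1)] [[0.616, 0.02], [0.607, -0.069], [0.507, -0.059], [0.513, 0.029]]
lips [ 0.5631 -0.0191] [np.float64(50.2), np.float64(10.2), np.float64(49.1), np.float64(10.7)] [np.float64(-94.1), np.float64(167.1), np.float64(86.6), np.float64(-6.4)] [[0.57, 0.005], [0.566, -0.045], [0.556, -0.043], [0.559, 0.006]]
```

View pics/s_rack.png

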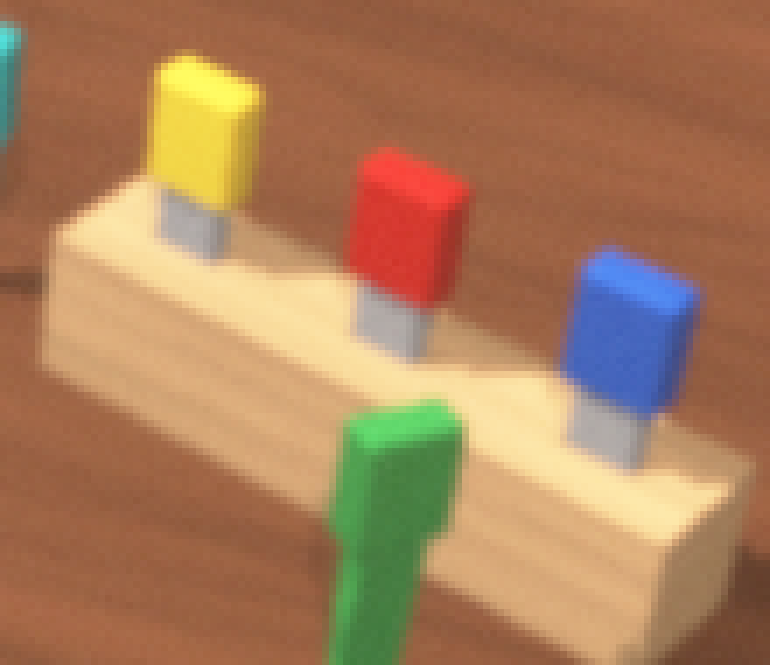

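```bash
python3 -m pendant '[{"tx":-0.017,"ty":0.058,"tz":0.014,"spin":0.18,"hand":0},{"tx":-0.033,"ty":0.115,"tz":0.027,"spin":0.36,"hand":0},{"tx":-0.05,"ty":0.173,"tz":0.04,"spin":0.54,"hand":0},{"tx":-0.067,"ty":0.231,"tz":0.054,"spin":0.72,"hand":0},{"tx":-0.083,"ty":0.2886,"tz":0.068,"spin":0.9,"hand":0},{"tx":-0.083,"ty":0.2886,"tz":0.068,"spin":1.08,"hand":0},{"tx":-0.083,"ty":0.2886,"tz":0.068,"spin":1.26,"hand":0},{"tx":-0.083,"ty":0.2886,"tz":0.068,"spin":1.372,"hand":0},{"tx":-0.083,"ty":0.2886,"tz":0.068,"spin":1.372,"hand":0},{"tx":-0.083,"ty":0.2886,"tz":0.068,"spin":1.372,"hand":0}]' 40
cat > st.py <<'E'
from h import *
import sys
def st(goal=None,yaw=None):
    o=ctrl.get_obs(); R=np.array(o["eef_rot"]); p=np.array(o["tool_pos"])
    a=np.degrees(np.arctan2(R[1,0],R[0,0]))
    print("t",round(o["clock"],2),"p",p.round(4),"yaw",a.round(2),"z",R[:,2].round(4),"F",np.round(o["wrist_force"],2),"T",np.round(o["torque"],2),"open",round(o["opening"],4),"q6",round(o["q"][5],2))
    if goal is not None:
        d=R.T@(np.array(goal)-p); print("tx ty tz",d.round(4)); 
    if yaw is not None: print("spin",round(np.radians(((a-yaw)+180)%360-180),4))
if __name__=="__main__":
    v=[float(x) for x in sys.argv[1:]]
    st(v[:3] if len(v)>=3 else None, v[3] if len(v)>3 else None)
E
python3 st.py .4582 .3014 .162 -13.5
```

```text
clock: 1.55
tool_pos: [0.4584, 0.302, 0.2359]
eef_rot: [[0.973, -0.232, 0.0], [-0.232, -0.973, 0.0], [0.0, -0.0, -1.0]]
wrist_force: [-0.3, 0.7, 0.4]
opening: 0.0428
t 1.55 p [0.4584 0.302  0.2359] yaw -13.42 z [ 0.e+00  1.e-04 -1.e+00] F [-0.32  0.71  0.43] T [ 0.04 -0.01 -0.02] open 0.0428 q6 0.71
tx ty tz [-0.0001  0.0007  0.0739]
spin 0.0013
```

```bash
python3 -m pendant '[{"tx":0,"ty":0.0005,"tz":0.03,"spin":0,"hand":0},{"tx":0,"ty":0.0005,"tz":0.06,"spin":0,"hand":0},{"tx":0,"ty":0.0005,"tz":0.074,"spin":0,"hand":0},{"tx":0,"ty":0.0005,"tz":0.074,"spin":0,"hand":0},{"tx":0,"ty":0.0005,"tz":0.074,"spin":0,"hand":1},{"tx":0,"ty":0.0005,"tz":0.074,"spin":0,"hand":1},{"tx":0,"ty":0.0005,"tz":0.074,"spin":0,"hand":1},{"tx":0,"ty":0.0005,"tz":0.074,"spin":0,"hand":1},{"tx":0,"ty":0.0005,"tz":0.074,"spin":0,"hand":1}]' 50; python3 st.py
```

```text
clock: 2.68
tool_pos: [0.4587, 0.3021, 0.1637]
eef_rot: [[0.972, -0.234, 0.002], [-0.234, -0.972, 0.002], [0.001, -0.002, -1.0]]
wrist_force: [-2.7, 1.0, 6.1]
opening: 0.0176
t 2.67 p [0.4587 0.3021 0.1637] yaw -13.51 z [ 0.002   0.0018 -1.    ] F [-2.68  1.01  6.11] T [0.1  0.43 0.04] open 0.0176 q6 0.71
```

```bash
python3 -m pendant '[{"tx":0,"ty":0,"tz":-0.025,"spin":0,"hand":1},{"tx":0,"ty":0,"tz":-0.065,"spin":0,"hand":1},{"tx":0,"ty":0,"tz":-0.1,"spin":0,"hand":1},{"tx":0,"ty":0,"tz":-0.125,"spin":0,"hand":1},{"tx":0,"ty":0,"tz":-0.125,"spin":0,"hand":1},{"tx":0,"ty":0,"tz":-0.125,"spin":0,"hand":1}]'; python3 st.py .427 -.289 .29 -11.3
```

```text
clock: 3.42
tool_pos: [0.4581, 0.3012, 0.2852]
eef_rot: [[0.972, -0.234, -0.002], [-0.234, -0.972, -0.001], [-0.002, 0.002, -1.0]]
wrist_force: [0.3, 0.6, -1.1]
opening: 0.0176
t 3.42 p [0.4581 0.3012 0.2852] yaw -13.53 z [-0.0019 -0.0012 -1.    ] F [ 0.27  0.62 -1.07] T [-0.02  0.04  0.01] open 0.0176 q6 0.71
tx ty tz [ 0.1079  0.5811 -0.004 ]
spin -0.0389
```

```bash
python3 -m pendant '[{"tx":0,"ty":0,"tz":-0.02,"spin":0,"hand":1},{"tx":0.009,"ty":0.05,"tz":-0.02,"spin":0,"hand":1},{"tx":0.02,"ty":0.11,"tz":-0.02,"spin":-0.01,"hand":1},{"tx":0.036,"ty":0.194,"tz":-0.02,"spin":-0.02,"hand":1},{"tx":0.047,"ty":0.254,"tz":-0.02,"spin":-0.03,"hand":1},{"tx":0.058,"ty":0.314,"tz":-0.02,"spin":-0.039,"hand":1},{"tx":0.069,"ty":0.374,"tz":-0.02,"spin":-0.039,"hand":1},{"tx":0.08,"ty":0.434,"tz":-0.02,"spin":-0.039,"hand":1},{"tx":0.092,"ty":0.494,"tz":-0.01,"spin":-0.039,"hand":1},{"tx":0.101,"ty":0.545,"tz":-0.01,"spin":-0.039,"hand":1}]'; python3 -m pendant '[{"tx":0.0069,"ty":0.0361,"tz":0.01,"spin":0,"hand":1},{"tx":0.0069,"ty":0.0361,"tz":0.02,"spin":0,"hand":1},{"tx":0.0069,"ty":0.0361,"tz":0.02,"spin":0,"hand":1}]'; python3 st.py .427 -.289 .1547 -11.3
```

```text
clock: 4.68
tool_pos: [0.4283, -0.2481, 0.2942]
eef_rot: [[0.981, -0.196, -0.003], [-0.196, -0.981, 0.003], [-0.004, -0.002, -1.0]]
wrist_force: [1.6, -0.2, -0.7]
opening: 0.0179
clock: 5.05
tool_pos: [0.4284, -0.2822, 0.2742]
eef_rot: [[0.981, -0.196, -0.004], [-0.196, -0.981, 0.004], [-0.005, -0.003, -1.0]]
wrist_force: [0.5, -0.6, -1.1]
opening: 0.0173
t 5.05 p [ 0.4284 -0.2822  0.2742] yaw -11.29 z [-0.0041  0.0043 -1.    ] F [ 0.53 -0.61 -1.14] T [-0.   -0.01 -0.04] open 0.0173 q6 -0.5
tx ty tz [0.0005 0.0073 0.1194]
spin 0.0002
```

```bash
python3 -m pendant '[{"tx":0,"ty":0.0,"tz":0,"spin":0,"hand":1},{"tx":0,"ty":0.0,"tz":0,"spin":0,"hand":1}]'; python3 st.py .427 -.289 .1547 -11.3; python3 - <<'E'
from h import *
t=load("top");crop(t,385,210,505,300,6,"t1.png");s=load("scene");crop(s,200,90,320,220,5,"s1.png")
E
```

```text
clock: 5.3
tool_pos: [0.4295, -0.2823, 0.2777]
eef_rot: [[0.981, -0.194, 0.001], [-0.194, -0.981, -0.001], [0.001, 0.0, -1.0]]
wrist_force: [0.2, 0.5, -1.7]
opening: 0.0175
t 5.3 p [ 0.4295 -0.2823  0.2777] yaw -11.19 z [ 1.1e-03 -6.0e-04 -1.0e+00] F [ 0.17  0.47 -1.7 ] T [-0.02 -0.03  0.04] open 0.0175 q6 -0.5
tx ty tz [-0.0013  0.007   0.123 ]
spin 0.002
```

View pics/t1.png

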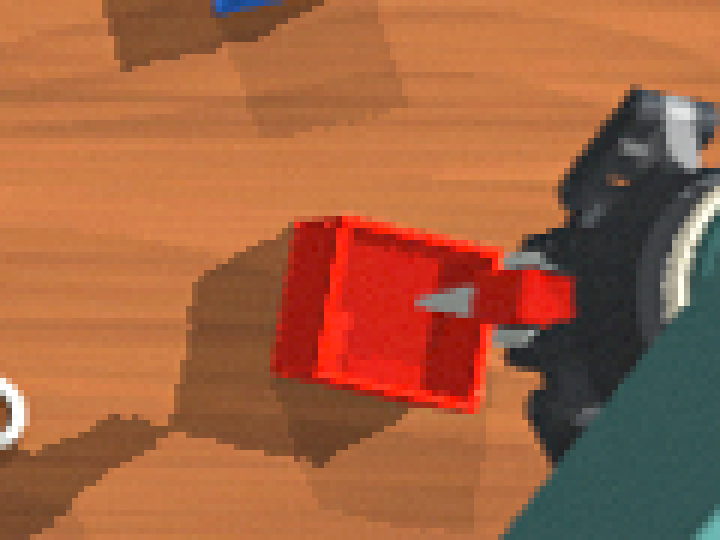

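View pics/s1.png

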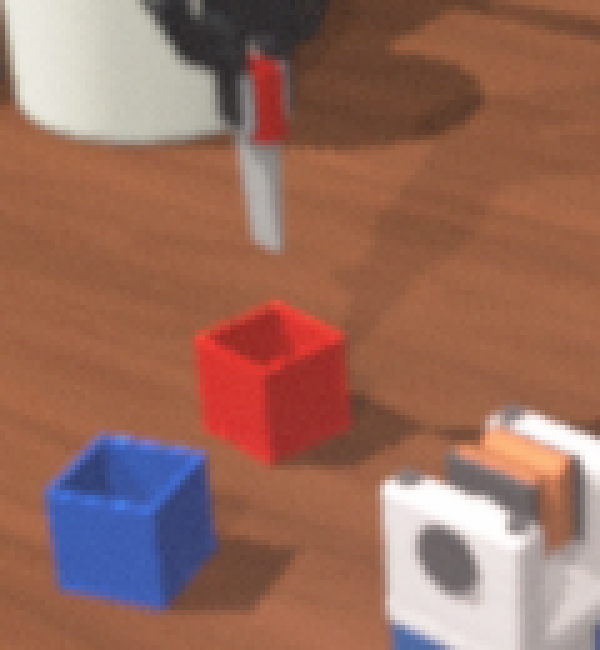

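```bash
python3 -m pendant '[{"tx":-0.001,"ty":0.007,"tz":0.02,"spin":0,"hand":1},{"tx":-0.001,"ty":0.007,"tz":0.06,"spin":0,"hand":1},{"tx":-0.001,"ty":0.007,"tz":0.095,"spin":0,"hand":1},{"tx":-0.001,"ty":0.007,"tz":0.115,"spin":0,"hand":1},{"tx":-0.001,"ty":0.007,"tz":0.12,"spin":0,"hand":1},{"tx":-0.001,"ty":0.007,"tz":0.12,"spin":0,"hand":1},{"tx":-0.001,"ty":0.007,"tz":0.12,"spin":0,"hand":1}]'; python3 st.py .427 -.289 .1547 -11.3
```

```text
clock: 6.28
tool_pos: [0.4275, -0.2904, 0.1587]
eef_rot: [[0.981, -0.196, 0.002], [-0.196, -0.981, -0.002], [0.003, 0.001, -1.0]]
wrist_force: [-0.4, -0.3, -1.0]
opening: 0.0171
t 6.28 p [ 0.4275 -0.2904  0.1587] yaw -11.28 z [ 0.0024 -0.0019 -1.    ] F [-0.39 -0.28 -0.97] T [-0.01  0.03 -0.01] open 0.0171 q6 -0.51
tx ty tz [-0.0008 -0.0013  0.004 ]
spin 0.0004
```

Lower the last few mm and release.

```bash
python3 -m pendant '[{"tx":0,"ty":-0.001,"tz":0.003,"spin":0,"hand":1},{"tx":0,"ty":-0.001,"tz":0.004,"spin":0,"hand":1},{"tx":0,"ty":-0.001,"tz":0.004,"spin":0,"hand":1}]'; python3 st.py;  python3 -m pendant '[{"tx":0,"ty":-0.001,"tz":0.004,"spin":0,"hand":0.4},{"tx":0,"ty":-0.001,"tz":0.004,"spin":0,"hand":0.1},{"tx":0,"ty":-0.001,"tz":0.004,"spin":0,"hand":0.1},{"tx":0,"ty":-0.001,"tz":0.004,"spin":0,"hand":0.1}]'; python3 - <<'E'
from h import *
t=load("top");crop(t,385,210,505,300,6,"t2.png");s=load("scene");crop(s,200,90,320,220,5,"s2.png")
E
```

```text
clock: 6.65
tool_pos: [0.427, -0.2889, 0.153]
eef_rot: [[0.981, -0.196, -0.0], [-0.196, -0.981, 0.0], [-0.0, -0.0, -1.0]]
wrist_force: [-0.4, 0.5, -1.3]
opening: 0.0173
t 6.65 p [ 0.427  -0.2889  0.153 ] yaw -11.28 z [-0.e+00  1.e-04 -1.e+00] F [-0.45  0.53 -1.32] T [ 0.03 -0.07 -0.04] open 0.0173 q6 -0.51
clock: 7.15
tool_pos: [0.4273, -0.288, 0.1492]
eef_rot: [[0.981, -0.196, 0.0], [-0.196, -0.981, -0.0], [0.0, 0.0, -1.0]]
wrist_force: [0.2, 0.9, -0.1]
opening: 0.0383
```

View pics/s2.png

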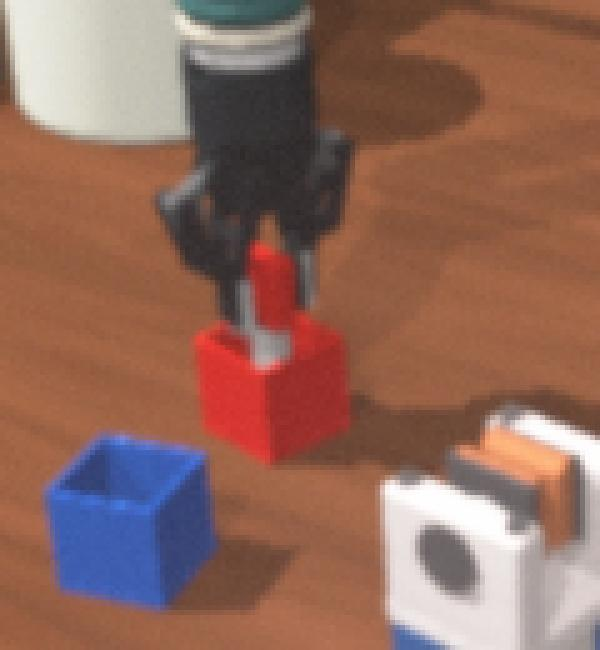

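```bash
python3 -m pendant '[{"tx":0,"ty":0,"tz":0,"spin":0,"hand":-0.2},{"tx":0,"ty":0,"tz":0,"spin":0,"hand":-0.2},{"tx":0,"ty":0,"tz":-0.03,"spin":0,"hand":-0.2},{"tx":0,"ty":0,"tz":-0.08,"spin":0,"hand":-0.2},{"tx":0,"ty":0,"tz":-0.11,"spin":0,"hand":-0.2},{"tx":0,"ty":0,"tz":-0.11,"spin":0,"hand":-0.2}]'; python3 st.py .4779 .3842 .25 -13.5;python3 - <<'E'
from h import *
t=load("top");crop(t,385,210,505,300,6,"t2.png");s=load("scene");crop(s,200,90,320,220,5,"s2.png")
E
```

```text
clock: 8.0
tool_pos: [0.4282, -0.2888, 0.2626]
eef_rot: [[0.981, -0.196, 0.006], [-0.196, -0.981, -0.005], [0.006, 0.003, -1.0]]
wrist_force: [0.0, -0.5, 0.2]
opening: 0.0512
t 8.0 p [ 0.4282 -0.2888  0.2626] yaw -11.28 z [ 0.0056 -0.0046 -1.    ] F [ 0.02 -0.49  0.25] T [-0.04  0.01 -0.  ] open 0.0512 q6 -0.51
tx ty tz [-0.083  -0.6698  0.0097]
spin 0.0387
```

View pics/s2.png

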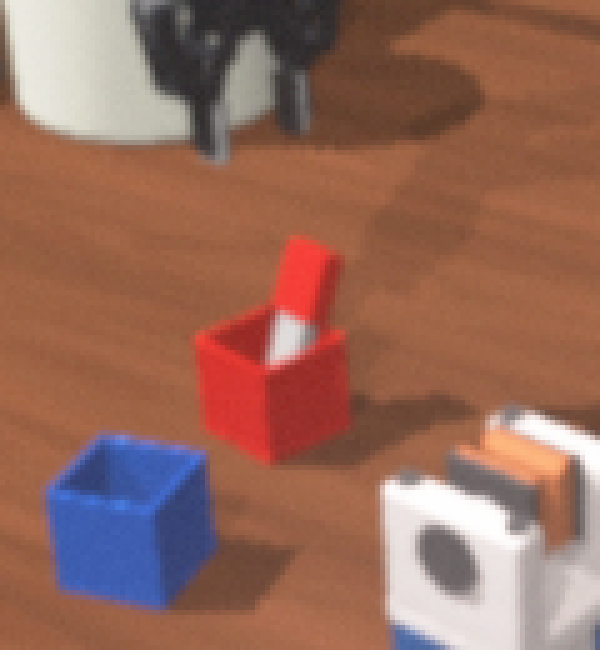

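View pics/t2.png

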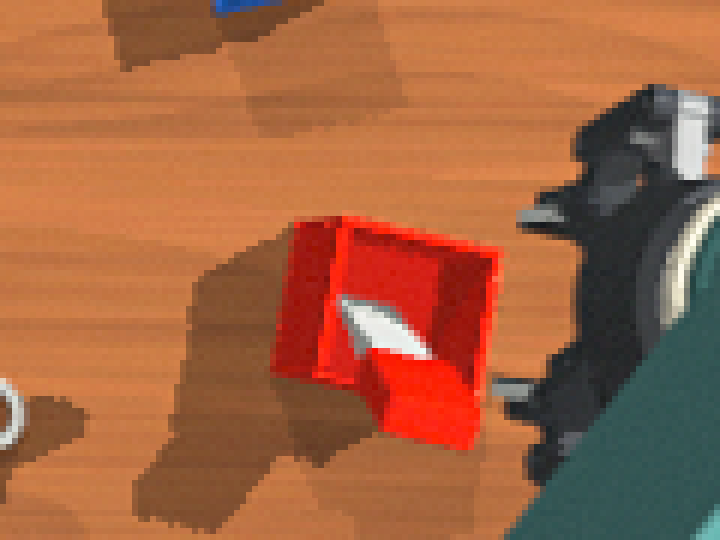

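```bash
python3 - <<'E'
from h import *
t=load("top");s=load("scene")
f=lambda x,y,k,o:(o[0]+(x+.5)/k-.5,o[1]+(y+.5)/k-.5)
# head: two lower/top points
a=tri(t,f(425,430,6,(385,210)),s,f(318,248,5,(200,90))); print("head top",a.round(4))
b=tri(t,f(405,352,6,(385,210)),s,f(295,318,5,(200,90))); print("blade/head",b.round(4))
d=a-b; print(np.linalg.norm(d), np.degrees(np.arccos(d[2]/np.linalg.norm(d))))
E
```

```text
head top [ 0.3843 -0.2796  0.1098]
blade/head [ 0.4114 -0.283   0.0733]
0.045578013978746175 36.79003689717343
```

```bash
python3 -m pendant '[{"tx":-0.05,"ty":0,"tz":0,"spin":0,"hand":1},{"tx":-0.095,"ty":0,"tz":0,"spin":0,"hand":1},{"tx":-0.095,"ty":0,"tz":0,"spin":0,"hand":1},{"tx":-0.095,"ty":0,"tz":0.04,"spin":0,"hand":1},{"tx":-0.095,"ty":0,"tz":0.08,"spin":0,"hand":1},{"tx":-0.095,"ty":0,"tz":0.096,"spin":0,"hand":1},{"tx":-0.095,"ty":0,"tz":0.096,"spin":0,"hand":1},{"tx":-0.095,"ty":0,"tz":0.096,"spin":0,"hand":1}]'; python3 st.py .4329 -.2902 .165;python3 - <<'E'
from h import *
t=load("top");crop(t,385,210,505,300,6,"t3.png");s=load("scene");crop(s,200,90,320,220,5,"s3.png")
E
```

```text
clock: 9.2
tool_pos: [0.3349, -0.2701, 0.1645]
eef_rot: [[0.981, -0.196, 0.002], [-0.196, -0.981, -0.002], [0.002, 0.001, -1.0]]
wrist_force: [0.4, -0.1, -0.0]
opening: -0.0003
t 9.2 p [ 0.3349 -0.2701  0.1645] yaw -11.28 z [ 0.0019 -0.0018 -1.    ] F [ 0.38 -0.14 -0.01] T [-0.02 -0.02 -0.07] open -0.0003 q6 -0.61
tx ty tz [ 0.1     0.0006 -0.0003]
```

View pics/s3.png

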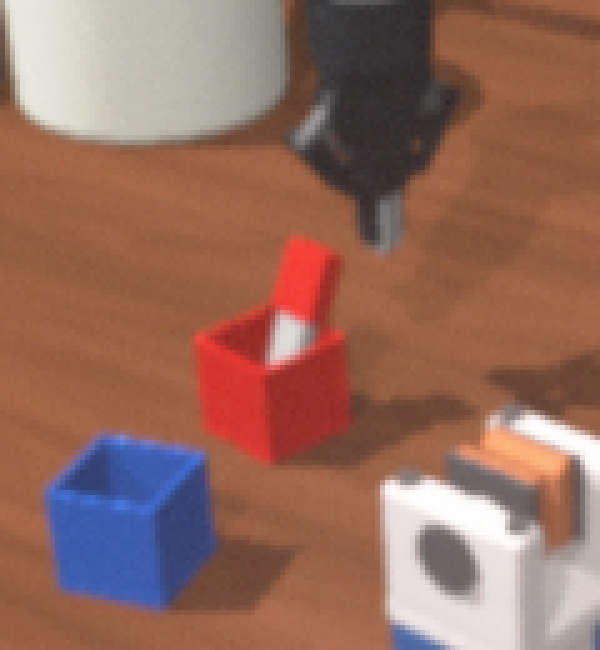

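View pics/t3.png

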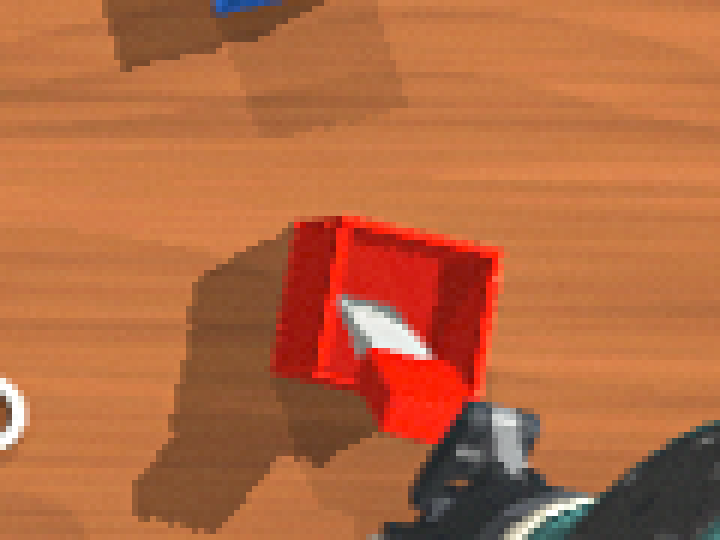

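```bash
python3 - <<'E'
from h import *
t=load("top")
for x,y in((340,298),(358,355),(345,325)): print(plane(t,385+x/6,210+y/6,.006).round(4))
R=np.array([np.cos(np.radians(-11.3)),np.sin(np.radians(-11.3))]);c=np.array([.427,-.289])
for a in(-.029,.029):
  print(c+a*R)
E
```

```text
[ 0.4324 -0.2806  0.006 ]
[ 0.4087 -0.2873  0.006 ]
[ 0.4211 -0.2823  0.006 ]
[ 0.39856217 -0.28331756]
[ 0.45543783 -0.29468244]
```

```bash
python3 - <<'E'
from h import *
t=load("top");s=load("scene")
ex=np.array([np.cos(np.radians(-11.3)),np.sin(np.radians(-11.3)),0]);ey=np.array([-ex[1],ex[0],0])
for th,tip in((37,(.437,-.287,.006)),(45,(.45,-.291,.006))):
    c,sn=np.cos(np.radians(th)),np.sin(np.radians(th))
    ax=np.array([0,0,1])*c-ex*sn; gx=ex*c+np.array([0,0,1])*sn
    for n,x,y,z in(("tip",1.5,12,0),("tip",1.5,-12,0),("bl/hd",6.5,12,70),("bl/hd",6.5,-12,70),("hd",9,18,70),("hd",9,-18,70),("top",9,18,116),("top",9,-18,116),("topo",-9,18,116),("topo",-9,-18,116)):
        p=np.array(tip)+(gx*x+ey*y+ax*z)/1000
        a=proj(t,p);b=proj(s,p)
        print(th,n,p.round(3),((a-[385,210])*6).round(),((b-[200,90])*5).round())
E
```

```text
37 tip [ 0.441 -0.275  0.007] [328. 278.] [280. 432.]
37 tip [ 0.436 -0.299  0.007] [384. 290.] [255. 419.]
37 bl/hd [ 0.403 -0.268  0.066] [357. 371.] [320. 327.]
37 bl/hd [ 0.398 -0.292  0.066] [417. 384.] [295. 315.]
37 hd [ 0.406 -0.263  0.067] [344. 363.] [324. 329.]
37 hd [ 0.399 -0.298  0.067] [434. 382.] [286. 311.]
37 top [ 0.379 -0.257  0.104] [363. 438.] [354. 261.]
37 top [ 0.372 -0.292  0.104] [457. 458.] [315. 243.]
37 topo [ 0.365 -0.254  0.093] [348. 474.] [372. 269.]
37 topo [ 0.358 -0.29   0.093] [441. 494.] [334. 251.]
45 tip [ 0.453 -0.279  0.007] [336. 248.] [262. 439.]
45 tip [ 0.449 -0.303  0.007] [392. 260.] [237. 426.]
45 bl/hd [ 0.408 -0.27   0.06 ] [358. 358.] [312. 338.]
45 bl/hd [ 0.404 -0.294  0.06 ] [418. 370.] [287. 325.]
45 hd [ 0.411 -0.265  0.062] [346. 350.] [316. 339.]
45 hd [ 0.404 -0.3    0.062] [435. 369.] [278. 321.]
45 top [ 0.379 -0.259  0.094] [358. 436.] [353. 274.]
45 top [ 0.372 -0.294  0.094] [451. 456.] [314. 256.]
45 topo [ 0.367 -0.256  0.082] [343. 467.] [369. 286.]
45 topo [ 0.36  -0.291  0.082] [435. 487.] [331. 268.]
```

```bash
python3 -m pendant '[{"tx":0,"ty":0,"tz":-0.05,"spin":0,"hand":1},{"tx":0,"ty":0,"tz":-0.1,"spin":0,"hand":1},{"tx":0,"ty":-0.06,"tz":-0.105,"spin":0,"hand":0},{"tx":0,"ty":-0.12,"tz":-0.105,"spin":0,"hand":0},{"tx":0,"ty":-0.18,"tz":-0.105,"spin":0,"hand":0},{"tx":0,"ty":-0.24,"tz":-0.105,"spin":0,"hand":0},{"tx":0,"ty":-0.3,"tz":-0.105,"spin":0.03,"hand":0},{"tx":0,"ty":-0.36,"tz":-0.105,"spin":0.039,"hand":0},{"tx":0,"ty":-0.42,"tz":-0.105,"spin":0.039,"hand":0},{"tx":0,"ty":-0.48,"tz":-0.105,"spin":0.039,"hand":0}]'; python3 st.py .4779 .3842 .25 -13.5;python3 - <<'E'
from h import *
t=load("top");crop(t,385,210,505,300,6,"t4.png");s=load("scene");crop(s,200,90,320,220,5,"s4.png")
E
```

```text
clock: 10.7
tool_pos: [0.4281, 0.2035, 0.2689]
eef_rot: [[0.972, -0.233, 0.002], [-0.233, -0.972, 0.0], [0.002, -0.001, -1.0]]
wrist_force: [1.9, -1.1, -0.6]
opening: 0.0426
t 10.7 p [0.4281 0.2035 0.2689] yaw -13.5 z [ 2.1e-03  3.0e-04 -1.0e+00] F [ 1.9  -1.15 -0.56] T [-0.02 -0.02 -0.02] open 0.0426 q6 0.56
tx ty tz [ 0.0062 -0.1873  0.0191]
spin -0.0
```

View pics/t4.png

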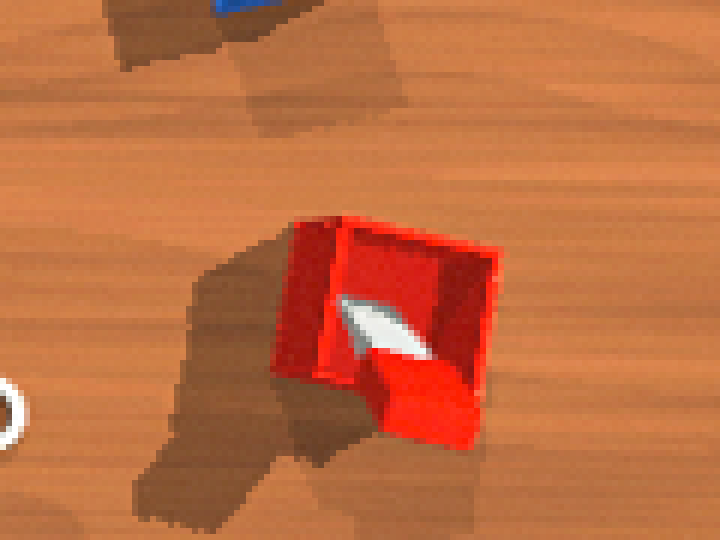

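```bash
python3 -m pendant '[{"tx":0.002,"ty":-0.06,"tz":0.006,"spin":0,"hand":0},{"tx":0.004,"ty":-0.12,"tz":0.012,"spin":0,"hand":0},{"tx":0.006,"ty":-0.177,"tz":0.019,"spin":0,"hand":0},{"tx":0.006,"ty":-0.187,"tz":0.019,"spin":0,"hand":0},{"tx":0.006,"ty":-0.187,"tz":0.019,"spin":0,"hand":0},{"tx":0.006,"ty":-0.187,"tz":0.019,"spin":0,"hand":0}]'; python3 st.py .4779 .3842 .162 -13.5
```

```text
clock: 11.55
tool_pos: [0.4777, 0.3803, 0.25]
eef_rot: [[0.972, -0.235, 0.001], [-0.235, -0.972, -0.0], [0.001, -0.0, -1.0]]
wrist_force: [-0.0, -0.1, 1.0]
opening: 0.0426
t 11.55 p [0.4777 0.3803 0.25  ] yaw -13.61 z [ 9.e-04 -0.e+00 -1.e+00] F [-0.03 -0.13  1.04] T [-0.01  0.    0.03] open 0.0426 q6 0.82
tx ty tz [-0.0008 -0.0038  0.088 ]
spin -0.0019
```

```bash
python3 -m pendant '[{"tx":-0.001,"ty":-0.004,"tz":0.035,"spin":0,"hand":0},{"tx":-0.001,"ty":-0.004,"tz":0.07,"spin":0,"hand":0},{"tx":-0.001,"ty":-0.004,"tz":0.088,"spin":0,"hand":0},{"tx":-0.001,"ty":-0.004,"tz":0.088,"spin":0,"hand":0},{"tx":-0.001,"ty":-0.004,"tz":0.088,"spin":0,"hand":1},{"tx":-0.001,"ty":-0.004,"tz":0.088,"spin":0,"hand":1},{"tx":-0.001,"ty":-0.004,"tz":0.088,"spin":0,"hand":1},{"tx":-0.001,"ty":-0.004,"tz":0.088,"spin":0,"hand":1},{"tx":-0.001,"ty":-0.004,"tz":0.088,"spin":0,"hand":1}]'; python3 st.py
```

```text
clock: 12.68
tool_pos: [0.4782, 0.3864, 0.1634]
eef_rot: [[0.972, -0.234, 0.003], [-0.234, -0.972, 0.002], [0.003, -0.003, -1.0]]
wrist_force: [-0.8, 0.0, 6.4]
opening: 0.0173
t 12.68 p [0.4782 0.3864 0.1634] yaw -13.51 z [ 0.0032  0.002  -1.    ] F [-0.81  0.05  6.41] T [-0.11  0.16  0.  ] open 0.0173 q6 0.82
```

```bash
python3 -m pendant '[{"tx":0,"ty":0,"tz":-0.025,"spin":0,"hand":1},{"tx":0,"ty":0,"tz":-0.065,"spin":0,"hand":1},{"tx":0,"ty":0,"tz":-0.12,"spin":0,"hand":1},{"tx":0,"ty":0,"tz":-0.15,"spin":0,"hand":1},{"tx":0,"ty":0,"tz":-0.15,"spin":0,"hand":1},{"tx":0,"ty":0,"tz":-0.15,"spin":0,"hand":1}]'; python3 st.py .5941 -.2575 .31 12.5
```

```text
clock: 13.42
tool_pos: [0.4771, 0.3856, 0.3087]
eef_rot: [[0.972, -0.234, -0.003], [-0.234, -0.972, -0.002], [-0.002, 0.003, -1.0]]
wrist_force: [0.0, 0.4, -1.6]
opening: 0.0172
t 13.43 p [0.4771 0.3856 0.3087] yaw -13.52 z [-0.0029 -0.0019 -1.    ] F [ 0.02  0.41 -1.62] T [-0.04  0.03  0.04] open 0.0172 q6 0.82
tx ty tz [ 2.641e-01  5.980e-01 -4.000e-04]
spin -0.4541
```

```bash
python3 -m pendant '[{"tx":0.012,"ty":0.028,"tz":0,"spin":0,"hand":1},{"tx":0.035,"ty":0.08,"tz":0,"spin":-0.05,"hand":1},{"tx":0.06,"ty":0.136,"tz":0,"spin":-0.12,"hand":1},{"tx":0.085,"ty":0.192,"tz":0,"spin":-0.2,"hand":1},{"tx":0.11,"ty":0.249,"tz":0,"spin":-0.28,"hand":1},{"tx":0.135,"ty":0.305,"tz":0,"spin":-0.36,"hand":1},{"tx":0.16,"ty":0.362,"tz":0,"spin":-0.43,"hand":1},{"tx":0.185,"ty":0.419,"tz":0,"spin":-0.454,"hand":1},{"tx":0.21,"ty":0.476,"tz":0,"spin":-0.454,"hand":1},{"tx":0.235,"ty":0.532,"tz":0,"spin":-0.454,"hand":1}]'; python3 st.py .5941 -.2575 .31 12.5
```

```text
clock: 14.68
tool_pos: [0.581, -0.1881, 0.3075]
eef_rot: [[0.976, 0.216, -0.005], [0.216, -0.976, 0.003], [-0.004, -0.004, -1.0]]
wrist_force: [0.4, 1.1, -2.0]
opening: 0.0174
t 14.68 p [ 0.581  -0.1881  0.3075] yaw 12.48 z [-0.0049  0.0025 -1.    ] F [ 0.35  1.1  -2.03] T [-0.02 -0.06  0.  ] open 0.0174 q6 -0.62
tx ty tz [-0.0022  0.0706 -0.0027]
spin -0.0003
```

```bash
python3 -m pendant '[{"tx":-0.002,"ty":0.035,"tz":0.0,"spin":0,"hand":1},{"tx":-0.002,"ty":0.066,"tz":0.01,"spin":0,"hand":1},{"tx":-0.002,"ty":0.066,"tz":0.03,"spin":0,"hand":1},{"tx":-0.002,"ty":0.066,"tz":0.03,"spin":0,"hand":1},{"tx":-0.002,"ty":0.066,"tz":0.03,"spin":0,"hand":1}]'; python3 st.py .5941 -.2575 .1545 12.5
python3 - <<'E'
from h import *
t=load("top");crop(t,385,150,505,240,6,"t5.png")
E
```

```text
clock: 15.3
tool_pos: [0.5937, -0.2507, 0.2799]
eef_rot: [[0.976, 0.217, -0.002], [0.217, -0.976, 0.001], [-0.002, -0.002, -1.0]]
wrist_force: [1.3, -0.1, -1.2]
opening: 0.0173
t 15.3 p [ 0.5937 -0.2507  0.2799] yaw 12.52 z [-0.002   0.0013 -1.    ] F [ 1.27 -0.06 -1.2 ] T [-0.    0.05 -0.04] open 0.0173 q6 -0.71
tx ty tz [-0.0009  0.0069  0.1254]
spin 0.0003
```

View pics/t5.png

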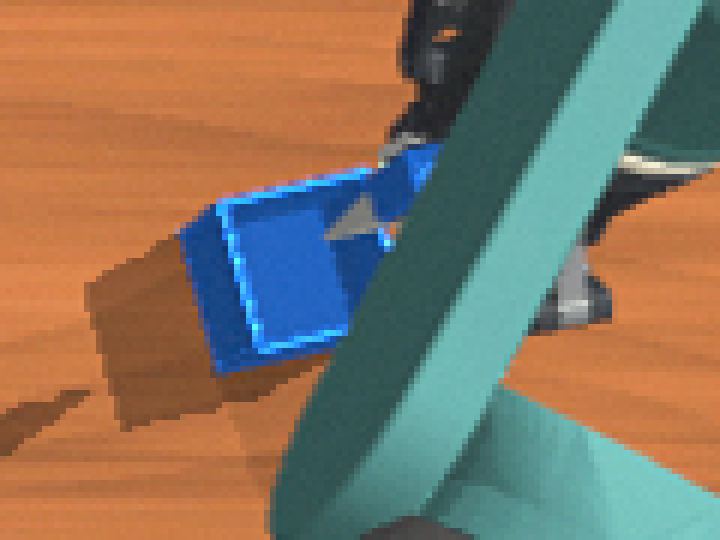

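```bash
python3 -m pendant '[{"tx":-0.001,"ty":0.007,"tz":0.02,"spin":0,"hand":1},{"tx":-0.001,"ty":0.007,"tz":0.06,"spin":0,"hand":1},{"tx":-0.001,"ty":0.007,"tz":0.095,"spin":0,"hand":1},{"tx":-0.001,"ty":0.007,"tz":0.115,"spin":0,"hand":1},{"tx":-0.001,"ty":0.007,"tz":0.123,"spin":0,"hand":1},{"tx":-0.001,"ty":0.007,"tz":0.123,"spin":0,"hand":1},{"tx":-0.001,"ty":0.007,"tz":0.123,"spin":0,"hand":1},{"tx":-0.001,"ty":0.007,"tz":0.123,"spin":0,"hand":1}]'; python3 st.py .5941 -.2575 .1545 12.5
```

```text
clock: 16.35
tool_pos: [0.5951, -0.2586, 0.1598]
eef_rot: [[0.976, 0.216, 0.003], [0.216, -0.976, -0.001], [0.002, 0.002, -1.0]]
wrist_force: [-0.2, 0.3, -1.2]
opening: 0.0175
t 16.35 p [ 0.5951 -0.2586  0.1598] yaw 12.49 z [ 0.0027 -0.0014 -1.    ] F [-0.2   0.3  -1.21] T [-0.   -0.02  0.01] open 0.0175 q6 -0.72
tx ty tz [-0.0007 -0.0013  0.0053]
spin -0.0001
```

```bash
python3 -m pendant '[{"tx":0,"ty":0,"tz":0.001,"spin":0,"hand":1},{"tx":0,"ty":0,"tz":0.002,"spin":0,"hand":1},{"tx":0,"ty":0,"tz":0.002,"spin":0,"hand":1},{"tx":0,"ty":0,"tz":0.002,"spin":0,"hand":1}]'; python3 st.py .5941 -.2575 .1535 12.5;python3 st.py
```

```text
clock: 16.85
tool_pos: [0.5944, -0.2582, 0.156]
eef_rot: [[0.976, 0.216, -0.0], [0.216, -0.976, 0.0], [-0.0, -0.0, -1.0]]
wrist_force: [0.7, -1.2, -0.7]
opening: 0.0173
t 16.85 p [ 0.5944 -0.2582  0.156 ] yaw 12.49 z [-1.e-04  1.e-04 -1.e+00] F [ 0.67 -1.17 -0.72] T [ 0.    0.01 -0.01] open 0.0173 q6 -0.72
tx ty tz [-0.0002 -0.0008  0.0025]
spin -0.0002
t 16.85 p [ 0.5944 -0.2582  0.156 ] yaw 12.49 z [-1.e-04  1.e-04 -1.e+00] F [ 0.67 -1.17 -0.72] T [ 0.    0.01 -0.01] open 0.0173 q6 -0.72
```

```bash
python3 -m pendant '[{"tx":0,"ty":0,"tz":0.0015,"spin":0,"hand":1},{"tx":0,"ty":0,"tz":0.003,"spin":0,"hand":1},{"tx":0,"ty":0,"tz":0.003,"spin":0,"hand":1},{"tx":0,"ty":0,"tz":0.003,"spin":0,"hand":1}]' 20; python3 -m pendant '[{"tx":0,"ty":0,"tz":0,"spin":0,"hand":0.5},{"tx":0,"ty":0,"tz":0,"spin":0,"hand":0.3},{"tx":0,"ty":0,"tz":0,"spin":0,"hand":0},{"tx":0,"ty":0,"tz":0,"spin":0,"hand":-0.2},{"tx":0,"ty":0,"tz":0,"spin":0,"hand":-0.2},{"tx":0,"ty":0,"tz":-0.02,"spin":0,"hand":-0.2},{"tx":0,"ty":0,"tz":-0.06,"spin":0,"hand":-0.2},{"tx":0,"ty":0,"tz":-0.11,"spin":0,"hand":-0.2},{"tx":0,"ty":0,"tz":-0.12,"spin":0,"hand":-0.2},{"tx":0,"ty":0,"tz":-0.12,"spin":0,"hand":-0.2}]'; python3 st.py .4384 .2192 .29 -13.5
python3 - <<'E'
from h import *
t=load("top");crop(t,385,150,505,240,6,"t6.png");t=load("scene");crop(t,185,110,305,230,6,"s6.png")
E
```

```text
clock: 17.35
tool_pos: [0.5944, -0.2582, 0.153]
eef_rot: [[0.976, 0.216, -0.0], [0.216, -0.976, 0.0], [0.0, -0.0, -1.0]]
wrist_force: [-0.9, 0.3, -1.2]
opening: 0.0173
clock: 18.6
tool_pos: [0.5948, -0.2584, 0.2752]
eef_rot: [[0.976, 0.216, 0.003], [0.216, -0.976, -0.002], [0.003, 0.002, -1.0]]
wrist_force: [-0.1, 0.4, -1.0]
opening: 0.051
t 18.6 p [ 0.5948 -0.2584  0.2752] yaw 12.49 z [ 0.0032 -0.0017 -1.    ] F [-0.14  0.36 -0.99] T [-0.02  0.01 -0.  ] open 0.051 q6 -0.72
tx ty tz [-0.0493 -0.5001 -0.0161]
spin 0.4536
```

View pics/t6.png

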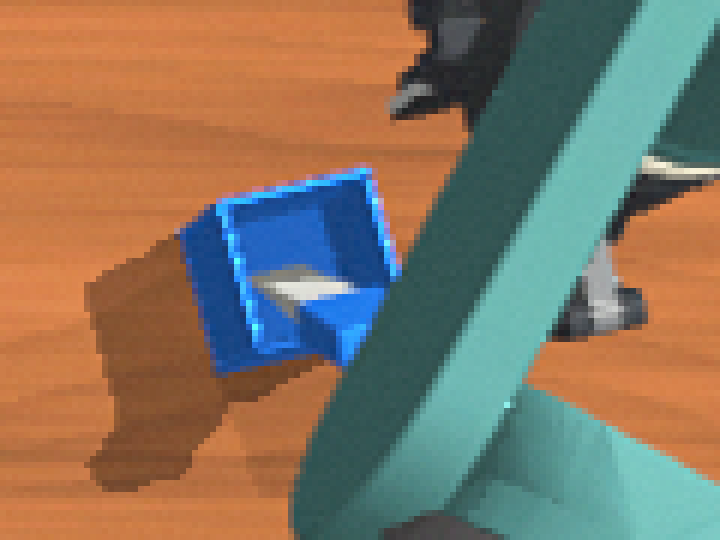

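View pics/s6.png

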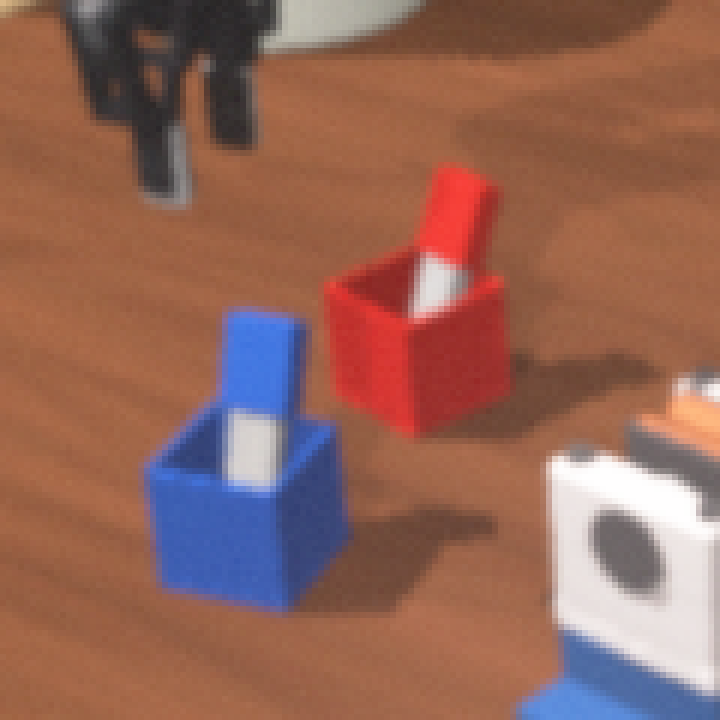

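```bash
python3 -m pendant '[{"tx":0,"ty":-0.03,"tz":-0.016,"spin":0,"hand":0},{"tx":-0.006,"ty":-0.09,"tz":-0.016,"spin":0.06,"hand":0},{"tx":-0.012,"ty":-0.15,"tz":-0.016,"spin":0.12,"hand":0},{"tx":-0.018,"ty":-0.21,"tz":-0.016,"spin":0.2,"hand":0},{"tx":-0.025,"ty":-0.27,"tz":-0.016,"spin":0.28,"hand":0},{"tx":-0.031,"ty":-0.33,"tz":-0.016,"spin":0.36,"hand":0},{"tx":-0.037,"ty":-0.39,"tz":-0.016,"spin":0.44,"hand":0},{"tx":-0.044,"ty":-0.45,"tz":-0.008,"spin":0.454,"hand":0},{"tx":-0.049,"ty":-0.5,"tz":0.01,"spin":0.454,"hand":0},{"tx":-0.049,"ty":-0.5,"tz":0.03,"spin":0.454,"hand":0}]'; python3 -m pendant '[{"tx":0,"ty":0,"tz":0,"spin":0,"hand":0},{"tx":0,"ty":0,"tz":0,"spin":0,"hand":0}]';python3 st.py .4384 .2192 .162 -13.5
```

```text
clock: 19.95
tool_pos: [0.4363, 0.2222, 0.2407]
eef_rot: [[0.974, -0.228, -0.003], [-0.228, -0.974, -0.0], [-0.003, 0.001, -1.0]]
wrist_force: [-0.3, -0.2, -0.1]
opening: 0.0425
clock: 20.2
tool_pos: [0.4385, 0.2189, 0.2427]
eef_rot: [[0.972, -0.235, -0.001], [-0.235, -0.972, -0.0], [-0.001, 0.001, -1.0]]
wrist_force: [-0.6, 0.2, 0.4]
opening: 0.0426
t 20.2 p [0.4385 0.2189 0.2427] yaw -13.57 z [-1.1e-03 -5.0e-04 -1.0e+00] F [-0.55  0.24  0.41] T [-0.02 -0.02  0.02] open 0.0426 q6 0.58
tx ty tz [-0.0001 -0.0003  0.0807]
spin -0.0012
```

```bash
python3 -m pendant '[{"tx":0,"ty":0,"tz":0.03,"spin":0,"hand":0},{"tx":0,"ty":0,"tz":0.065,"spin":0,"hand":0},{"tx":0,"ty":0,"tz":0.08,"spin":0,"hand":0},{"tx":0,"ty":0,"tz":0.08,"spin":0,"hand":0},{"tx":0,"ty":0,"tz":0.08,"spin":0,"hand":0},{"tx":0,"ty":0,"tz":0.08,"spin":0,"hand":1},{"tx":0,"ty":0,"tz":0.08,"spin":0,"hand":1},{"tx":0,"ty":0,"tz":0.08,"spin":0,"hand":1},{"tx":0,"ty":0,"tz":0.08,"spin":0,"hand":1},{"tx":0,"ty":0,"tz":0.08,"spin":0,"hand":1}]' 80; python3 st.py; python3 -m pendant '[{"tx":0,"ty":0,"tz":-0.025,"spin":0,"hand":1},{"tx":0,"ty":0,"tz":-0.065,"spin":0,"hand":1},{"tx":0,"ty":0,"tz":-0.12,"spin":0,"hand":1},{"tx":0,"ty":0,"tz":-0.15,"spin":0,"hand":1},{"tx":0,"ty":0,"tz":-0.15,"spin":0,"hand":1},{"tx":0,"ty":0,"tz":-0.15,"spin":0,"hand":1}]'; python3 st.py .562 -.0188 .31 -5.7
```

```text
clock: 21.45
tool_pos: [0.4389, 0.2198, 0.1647]
eef_rot: [[0.972, -0.234, 0.002], [-0.234, -0.972, 0.001], [0.002, -0.002, -1.0]]
wrist_force: [-1.1, 0.3, 6.5]
opening: 0.0169
t 21.45 p [0.4389 0.2198 0.1647] yaw -13.51 z [ 0.002   0.0012 -1.    ] F [-1.08  0.33  6.47] T [0.06 0.31 0.01] open 0.0169 q6 0.58
clock: 22.2
tool_pos: [0.4379, 0.2191, 0.3109]
eef_rot: [[0.972, -0.234, -0.003], [-0.234, -0.972, -0.001], [-0.003, 0.002, -1.0]]
wrist_force: [0.1, 0.1, -2.2]
opening: 0.017
t 22.2 p [0.4379 0.2191 0.3109] yaw -13.52 z [-0.0031 -0.0012 -1.    ] F [ 0.05  0.1  -2.16] T [0.07 0.01 0.01] open 0.017 q6 0.58
tx ty tz [0.1763 0.2023 0.0008]
spin -0.1365
```

```bash
python3 - <<'E'
from h import *
t=load("top"); im=t["im"].astype(int)
x0,y0=318,172
g=cv2.cvtColor(t["im"],cv2.COLOR_RGB2GRAY)
# bolts: gray dark centroids weighted
for (u,v) in((328.5,182),(358.7,185.5),(354.7,220.5),(324.3,217.3)):
    a,b=int(round(u)),int(round(v)); w=g[b-3:b+4,a-3:a+4].astype(float); 
    yy,xx=np.mgrid[b-3:b+4,a-3:a+4]; wt=np.clip(235-w,0,None); wt[wt<25]=0
    c=((wt*xx).sum()/wt.sum(),(wt*yy).sum()/wt.sum()); print("bolt",np.round(c,2),plane(t,*c,.126)[:2].round(4))
# pad columns profiles
for u in range(330,355,3):
    print(u,[tuple(im[v,u]) and f"{im[v,u,0]}/{im[v,u,1]}/{im[v,u,2]}" for v in range(191,214)])
E
```

```text
bolt [328.19 181.61] [0.6059 0.0125]
bolt [358.17 185.13] [ 0.5986 -0.0568]
bolt [354.56 220.21] [ 0.5171 -0.0485]
bolt [323.97 216.8 ] [0.5239 0.0212]
330 ['179/177/169', '164/164/160', '150/147/145', '149/150/148', '127/127/128', '183/186/183', '240/241/239', '238/238/236', '228/217/205', '228/218/203', '242/212/185', '251/224/194', '247/201/163', '255/226/177', '255/197/146', '209/165/142', '168/171/169', '141/139/139', '67/65/65', '77/75/75', '167/163/157', '255/255/255', '255/254/252']
333 ['169/170/170', '202/172/169', '255/225/123', '255/222/125', '255/197/111', '217/125/73', '243/152/92', '231/141/82', '160/94/59', '163/100/63', '210/139/101', '255/207/119', '255/203/115', '255/221/129', '255/222/126', '255/212/144', '170/170/176', '168/167/166', '70/68/67', '73/72/72', '115/110/109', '254/250/245', '244/240/235']
336 ['163/163/162', '190/170/169', '255/212/136', '255/222/124', '255/220/124', '238/145/84', '241/150/89', '244/155/92', '156/95/58', '157/94/58', '180/104/64', '255/192/118', '255/201/118', '255/216/122', '255/222/125', '255/223/131', '213/180/169', '170/168/172',
[... 1412 characters left out ...]
26/220/212']
351 ['183/179/171', '184/178/175', '169/170/172', '195/174/173', '255/218/132', '255/226/128', '255/204/117', '239/145/82', '239/147/82', '226/131/71', '150/81/41', '165/104/73', '253/232/210', '255/199/104', '255/189/105', '255/205/110', '255/213/117', '255/202/135', '165/167/171', '168/168/165', '62/60/61', '69/70/69', '187/180/176']
354 ['186/182/174', '185/180/173', '175/172/173', '173/167/173', '189/163/154', '216/209/203', '255/255/255', '255/255/255', '255/255/255', '255/255/255', '255/255/255', '255/255/255', '255/255/255', '255/255/255', '255/255/255', '255/255/255', '255/255/255', '255/255/255', '255/255/255', '255/255/255', '255/255/255', '255/255/255', '255/255/255']
```

```bash
cat > lips.py <<'E'
from h import *
t=load("top"); im=t["im"].astype(float)
print("cam",(-t["W"][:3,:3].T@t["W"][:3,3]).round(3))
def cross(col,v0,v1,lev,up):
    for v in range(v0,v1):
        a,b=col[v],col[v+1]
        if (up and a<lev<=b) or (not up and a>=lev>b): return v+(lev-a)/(b-a)
B=[];A=[];Tb=[];Ta=[]
for u in range(332,352):
    R=im[:,u,0];G=im[:,u,1]
    vc=200.3+(u-342)*0.1
    i0=int(vc)-1
    b=cross(G,i0-2,i0+3,122,False); a=cross(G,i0,i0+5,150,True)
    tb=cross(G,i0-6,i0,187,False); 
    ta=cross(im[:,u,2]*-1,int(a)+4,int(a)+9,-150,False) if a else None
    if b and a: B.append((u,b));A.append((u,a))
    if tb: Tb.append((u,tb))
def line(P,z,n):
    P=np.array(P); c=np.polyfit(P[:,0],P[:,1],1); r=P[:,1]-np.polyval(c,P[:,0]); k=np.abs(r)<.5; c=np.polyfit(P[k,0],P[k,1],1)
    W=np.array([plane(t,u,np.polyval(c,u),z)[:2] for u in(332,342,351)])
    d=W[2]-W[0]; yaw=np.degrees(np.arctan2(d[1],d[0]))+90
    print(n,"resid",np.std(r[k]).round(3),"mid",W[1].round(4),"yaw",yaw.round(2)); return W[1],yaw
b,yb=line(B,.129,"B lip");a,ya=line(A,.129,"A lip");line(Tb,.135,"B top")
y=np.radians((ya+yb)/2); ex=np.array([np.cos(y),np.sin(y)]); print("gap",((b-a)@ex*1000).round(2),"mid",((a+b)/2).round(4))
E
python3 lips.py
```

```text
cam [0.421 0.025 0.999]
B lip resid 0.102 mid [ 0.5644 -0.0195] yaw -5.91
A lip resid 0.156 mid [ 0.5579 -0.0196] yaw -4.98
B top resid 0.135 mid [ 0.5707 -0.0192] yaw -6.08
gap 6.49 mid [ 0.5611 -0.0195]
```

```bash
python3 -m pendant '[{"tx":0.02,"ty":0.025,"tz":0,"spin":-0.02,"hand":1},{"tx":0.045,"ty":0.055,"tz":0,"spin":-0.05,"hand":1},{"tx":0.08,"ty":0.095,"tz":0,"spin":-0.08,"hand":1},{"tx":0.115,"ty":0.135,"tz":0,"spin":-0.11,"hand":1},{"tx":0.145,"ty":0.17,"tz":0,"spin":-0.134,"hand":1},{"tx":0.17,"ty":0.195,"tz":0,"spin":-0.134,"hand":1},{"tx":0.1755,"ty":0.2015,"tz":0,"spin":-0.134,"hand":1},{"tx":0.1755,"ty":0.2015,"tz":0,"spin":-0.134,"hand":1},{"tx":0.1755,"ty":0.2015,"tz":0,"spin":-0.134,"hand":1}]'; python3 st.py .5613 -.018 .298 -5.85
python3 - <<'E'
from h import *
t=load("top");crop(t,305,160,385,240,9,"t7.png");t=load("scene");crop(t,265,120,345,220,6,"s7.png")
E
```

```text
clock: 23.42
tool_pos: [0.5615, -0.0165, 0.3126]
eef_rot: [[0.995, -0.101, -0.001], [-0.101, -0.995, 0.001], [-0.001, -0.001, -1.0]]
wrist_force: [0.2, -0.4, -1.4]
opening: 0.0173
t 23.43 p [ 0.5615 -0.0165  0.3126] yaw -5.77 z [-1.e-03  7.e-04 -1.e+00] F [ 0.21 -0.44 -1.38] T [ 0.04 -0.01  0.  ] open 0.0173 q6 -0.03
tx ty tz [-0.      0.0015  0.0146]
spin 0.0014
```

View pics/t7.png

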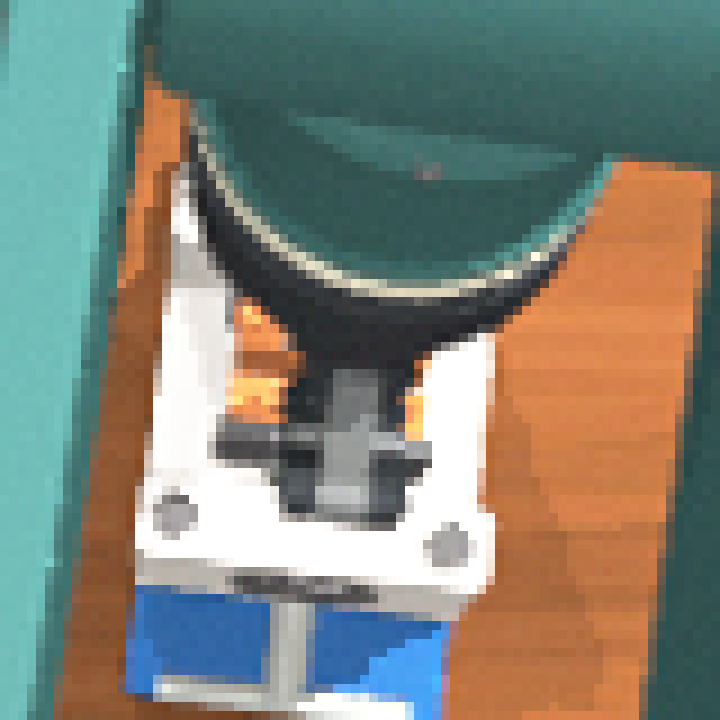

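View pics/s7.png

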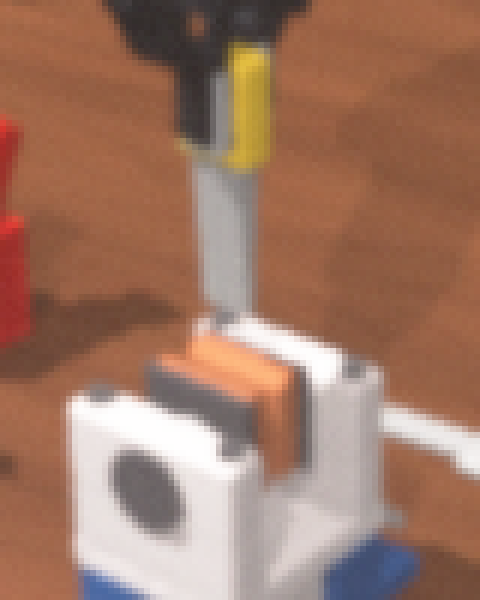

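```bash
python3 - <<'E'
from h import *
s=load("scene")
y=np.radians(-5.85); ex=np.array([np.cos(y),np.sin(y),0]);ey=np.array([-ex[1],ex[0],0])
def P(n,c,*offs):
    for dx,dy in offs: print(n,dx,dy,((proj(s,np.array(c)+(ex*dx+ey*dy)/1000)-[265,120])*6+2.5).round(0))
P("tip",(.5615,-.0165,.164),(1.5,12),(1.5,-12),(-1.5,12),(-1.5,-12))
P("headbot",(.5615,-.0165,.234),(9,18),(9,-18),(-9,18))
P("lip",(.5613,-.018,.129),(3.25,25),(-3.25,25),(-3.25,-25))
P("top",(.5613,-.018,.135),(9.25,25),(-9.25,25),(9.25,-25),(-9.25,-25))
P("bolts",(.5614,-.0179,.125),(41,35),(-41,35),(41,-35))
crop(s,290,150,325,205,14,"s8.png")
E
```

```text
tip 1.5 12 [250. 319.]
tip 1.5 -12 [205. 301.]
tip -1.5 12 [255. 316.]
tip -1.5 -12 [210. 298.]
headbot 9 18 [247. 177.]
headbot 9 -18 [177. 151.]
headbot -9 18 [276. 160.]
lip 3.25 25 [270. 402.]
lip -3.25 25 [280. 395.]
lip -3.25 -25 [188. 358.]
top 9.25 25 [261. 395.]
top -9.25 25 [289. 377.]
top 9.25 -25 [169. 357.]
top -9.25 -25 [197. 340.]
bolts 41 35 [231. 457.]
bolts -41 35 [354. 374.]
bolts 41 -35 [102. 401.]
```

View pics/s8.png

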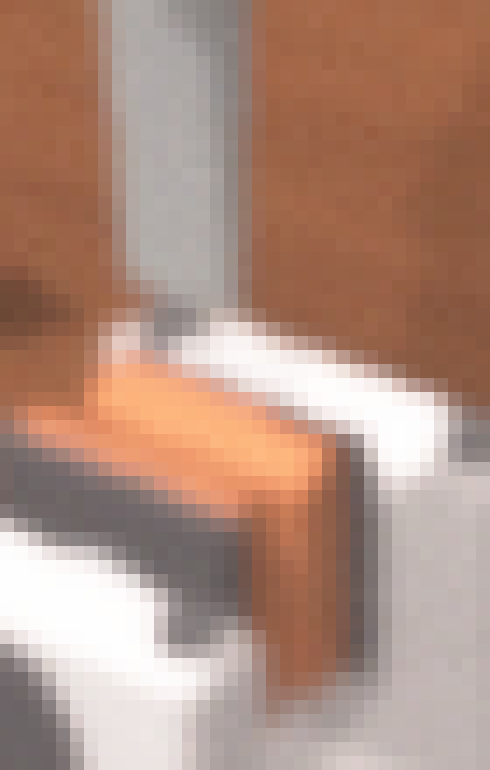

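```bash
python3 -m pendant '[{"tx":0,"ty":0.0015,"tz":0.008,"spin":0.0014,"hand":1},{"tx":0,"ty":0.0015,"tz":0.016,"spin":0.0014,"hand":1},{"tx":0,"ty":0.0015,"tz":0.022,"spin":0.0014,"hand":1},{"tx":0,"ty":0.0015,"tz":0.028,"spin":0.0014,"hand":1},{"tx":0,"ty":0.0015,"tz":0.034,"spin":0.0014,"hand":1},{"tx":0,"ty":0.0015,"tz":0.039,"spin":0.0014,"hand":1},{"tx":0,"ty":0.0015,"tz":0.039,"spin":0.0014,"hand":1},{"tx":0,"ty":0.0015,"tz":0.039,"spin":0.0014,"hand":1}]'; python3 st.py .5613 -.018 .2625 -5.85
```

```text
clock: 24.58
tool_pos: [0.562, -0.0191, 0.2744]
eef_rot: [[0.995, -0.103, 0.001], [-0.103, -0.995, -0.0], [0.001, -0.0, -1.0]]
wrist_force: [-0.9, 0.0, -1.2]
opening: 0.017
t 24.57 p [ 0.562  -0.0191  0.2744] yaw -5.92 z [ 6.e-04 -0.e+00 -1.e+00] F [-0.86  0.05 -1.17] T [ 0.05  0.03 -0.01] open 0.017 q6 -0.03
tx ty tz [-0.0008 -0.001   0.0119]
spin -0.0013
```

```bash
python3 -m pendant '[{"tx":0,"ty":0,"tz":0,"spin":0,"hand":1},{"tx":0,"ty":0,"tz":0,"spin":0,"hand":1}]'; python3 st.py .5613 -.018 .2625 -5.85
```

```text
clock: 24.82
tool_pos: [0.5619, -0.0191, 0.2743]
eef_rot: [[0.995, -0.103, 0.001], [-0.103, -0.995, 0.0], [0.001, -0.0, -1.0]]
wrist_force: [-0.1, -0.7, -2.4]
opening: 0.0171
t 24.82 p [ 0.5619 -0.0191  0.2743] yaw -5.92 z [ 5.e-04  0.e+00 -1.e+00] F [-0.09 -0.66 -2.41] T [ 0.03  0.01 -0.01] open 0.0171 q6 -0.03
tx ty tz [-0.0007 -0.001   0.0118]
spin -0.0013
```

```bash
python3 -m pendant '[{"tx":-0.0005,"ty":-0.001,"tz":0.003,"spin":-0.001,"hand":1},{"tx":-0.0005,"ty":-0.001,"tz":0.006,"spin":-0.001,"hand":1},{"tx":-0.0005,"ty":-0.001,"tz":0.009,"spin":-0.001,"hand":1},{"tx":-0.0005,"ty":-0.001,"tz":0.012,"spin":-0.001,"hand":1},{"tx":-0.0005,"ty":-0.001,"tz":0.012,"spin":-0.001,"hand":1},{"tx":-0.0005,"ty":-0.001,"tz":0.012,"spin":-0.001,"hand":1}]'; python3 st.py .5613 -.018 .25 -5.85; python3 - <<'E'
from h import *
s=load("scene");crop(s,265,110,345,210,6,"s9.png")
E
```

```text
clock: 25.58
tool_pos: [0.5615, -0.0181, 0.2621]
eef_rot: [[0.995, -0.102, 0.0], [-0.102, -0.995, 0.0], [0.0, -0.0, -1.0]]
wrist_force: [-0.2, -0.5, -1.0]
opening: 0.0174
t 25.57 p [ 0.5615 -0.0181  0.2621] yaw -5.87 z [ 2.e-04  0.e+00 -1.e+00] F [-0.19 -0.46 -1.04] T [-0.02  0.   -0.  ] open 0.0174 q6 -0.03
tx ty tz [-0.0002 -0.0001  0.0121]
spin -0.0003
```

View pics/s9.png

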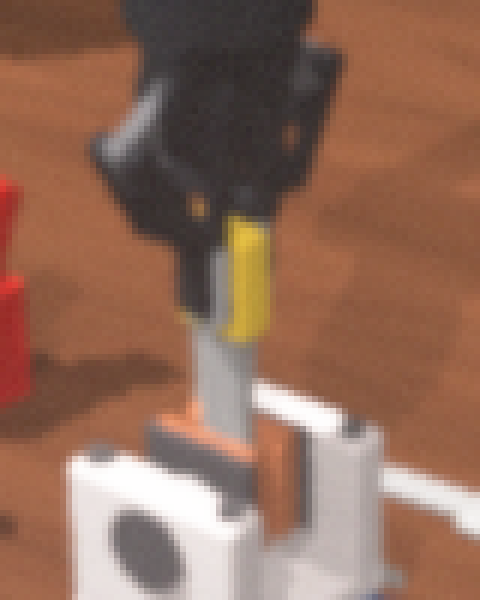

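```bash
for i in 1 2; do python3 -m pendant '[{"tx":0,"ty":0,"tz":0.002,"spin":0,"hand":1},{"tx":0,"ty":0,"tz":0.004,"spin":0,"hand":1},{"tx":0,"ty":0,"tz":0.004,"spin":0,"hand":1}]' >/dev/null; python3 st.py; done
```

```text
t 26.0 p [ 0.5613 -0.018   0.2577] yaw -5.87 z [-6.e-04  2.e-04 -1.e+00] F [-0.74  0.85 -1.31] T [-0.    0.01  0.07] open 0.0168 q6 -0.03
t 26.38 p [ 0.5613 -0.0181  0.2538] yaw -5.87 z [-5.e-04  1.e-04 -1.e+00] F [-0.6  -0.11 -1.15] T [-0.01 -0.01 -0.03] open 0.0171 q6 -0.03
```

```bash
for i in 1 2 3; do python3 -m pendant '[{"tx":0,"ty":0,"tz":0.001,"spin":0,"hand":1},{"tx":0,"ty":0,"tz":0.002,"spin":0,"hand":1},{"tx":0,"ty":0,"tz":0.002,"spin":0,"hand":1}]' >/dev/null; python3 st.py; done
```

```text
t 26.75 p [ 0.5614 -0.018   0.252 ] yaw -5.87 z [-2.e-04  1.e-04 -1.e+00] F [-1.4  -0.4  -0.96] T [ 0.   -0.   -0.03] open 0.0171 q6 -0.03
t 27.12 p [ 0.5614 -0.018   0.2499] yaw -5.86 z [-2.e-04  1.e-04 -1.e+00] F [0.49 0.36 0.04] T [ 0.03  0.03 -0.03] open 0.017 q6 -0.03
t 27.5 p [ 0.5614 -0.018   0.2479] yaw -5.87 z [-3.e-04  1.e-04 -1.e+00] F [ 0.21  0.09 -1.95] T [-0.03  0.09  0.02] open 0.0173 q6 -0.03
```

```bash
for i in 1 2 3; do python3 -m pendant '[{"tx":0,"ty":0,"tz":0.001,"spin":0,"hand":1},{"tx":0,"ty":0,"tz":0.002,"spin":0,"hand":1},{"tx":0,"ty":0,"tz":0.002,"spin":0,"hand":1}]' >/dev/null; python3 st.py; done
```

```text
t 27.88 p [ 0.5613 -0.0181  0.2463] yaw -5.87 z [-1.e-04  1.e-04 -1.e+00] F [-1.34  0.25  0.71] T [0.   0.28 0.02] open 0.0173 q6 -0.03
t 28.25 p [ 0.5614 -0.018   0.2449] yaw -5.86 z [ 5.e-04 -0.e+00 -1.e+00] F [-4.11  0.28  5.55] T [0.05 0.71 0.01] open 0.0173 q6 -0.03
t 28.62 p [ 0.5614 -0.0181  0.2429] yaw -5.87 z [ 8.e-04 -1.e-04 -1.e+00] F [-3.71  0.27  4.83] T [ 0.06  0.67 -0.01] open 0.017 q6 -0.03
```

```bash
python3 -m pendant '[{"tx":-0.0003,"ty":0,"tz":0,"spin":0,"hand":1},{"tx":-0.0005,"ty":0,"tz":0,"spin":0,"hand":1},{"tx":-0.0005,"ty":0,"tz":0,"spin":0,"hand":1},{"tx":-0.0005,"ty":0,"tz":0,"spin":0,"hand":1}]' >/dev/null; python3 st.py;  for i in 1 ; do python3 -m pendant '[{"tx":0,"ty":0,"tz":0.001,"spin":0,"hand":1},{"tx":0,"ty":0,"tz":0.002,"spin":0,"hand":1},{"tx":0,"ty":0,"tz":0.002,"spin":0,"hand":1},{"tx":0,"ty":0,"tz":0.002,"spin":0,"hand":1}]' >/dev/null; python3 st.py; done
```

```text
t 29.12 p [ 0.5613 -0.0181  0.2429] yaw -5.87 z [ 1.7e-03 -1.0e-04 -1.0e+00] F [-3.11  0.83  4.35] T [-0.    0.53 -0.03] open 0.0171 q6 -0.03
t 29.62 p [ 0.5614 -0.0181  0.2411] yaw -5.87 z [ 2.1e-03 -2.0e-04 -1.0e+00] F [-3.08 -0.56  5.42] T [0.07 0.56 0.02] open 0.0172 q6 -0.03
```

```bash
python3 -m pendant '[{"tx":-0.0003,"ty":0,"tz":0,"spin":0,"hand":1},{"tx":-0.0007,"ty":0,"tz":0,"spin":0,"hand":1},{"tx":-0.0007,"ty":0,"tz":0,"spin":0,"hand":1},{"tx":-0.0007,"ty":0,"tz":0,"spin":0,"hand":1}]' >/dev/null; python3 st.py;  for i in 1 ; do python3 -m pendant '[{"tx":0,"ty":0,"tz":0.001,"spin":0,"hand":1},{"tx":0,"ty":0,"tz":0.002,"spin":0,"hand":1},{"tx":0,"ty":0,"tz":0.002,"spin":0,"hand":1},{"tx":0,"ty":0,"tz":0.002,"spin":0,"hand":1}]' >/dev/null; python3 st.py; done
```

```text
t 30.12 p [ 0.5611 -0.018   0.2411] yaw -5.87 z [ 3.6e-03 -3.0e-04 -1.0e+00] F [ 0.03 -0.3   5.65] T [0.04 0.16 0.05] open 0.0171 q6 -0.03
t 30.62 p [ 0.5612 -0.0181  0.2397] yaw -5.87 z [ 4.1e-03 -4.0e-04 -1.0e+00] F [-0.96  1.08  6.95] T [-0.01  0.31 -0.01] open 0.0172 q6 -0.03
```

```bash
for i in 1 2 3; do python3 -m pendant '[{"tx":0,"ty":0,"tz":0.001,"spin":0,"hand":1},{"tx":0,"ty":0,"tz":0.002,"spin":0,"hand":1},{"tx":0,"ty":0,"tz":0.002,"spin":0,"hand":1},{"tx":0,"ty":0,"tz":0.002,"spin":0,"hand":1}]' >/dev/null; python3 st.py; done; python3 - <<'E'
from h import *
s=load("scene");crop(s,285,140,335,210,10,"s10.png");t=load("top");crop(t,320,180,360,225,12,"t10.png")
E
```

```text
t 31.12 p [ 0.5612 -0.018   0.2378] yaw -5.86 z [ 4.4e-03 -4.0e-04 -1.0e+00] F [-0.96  0.15  7.94] T [ 0.06  0.32 -0.01] open 0.017 q6 -0.03
t 31.62 p [ 0.5613 -0.0181  0.236 ] yaw -5.87 z [ 4.8e-03 -5.0e-04 -1.0e+00] F [-0.75  0.28  8.85] T [ 0.03  0.21 -0.01] open 0.0169 q6 -0.03
t 32.12 p [ 0.5614 -0.0181  0.2342] yaw -5.87 z [ 5.e-03 -6.e-04 -1.e+00] F [-1.18  1.02  8.46] T [ 0.03  0.26 -0.01] open 0.0169 q6 -0.03
```

View pics/s10.png

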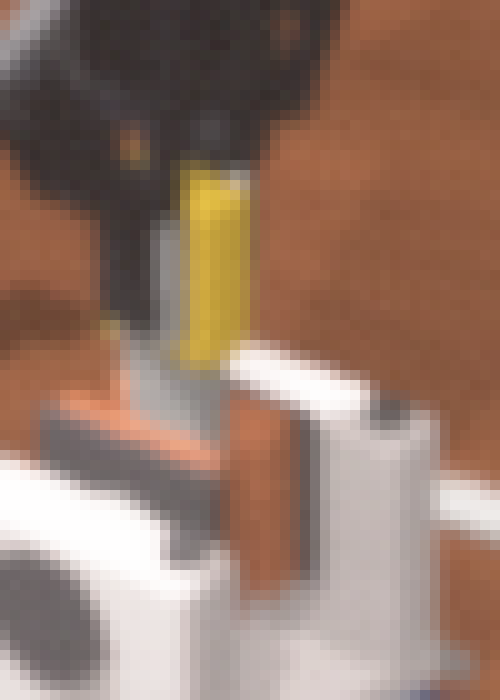

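View pics/t10.png

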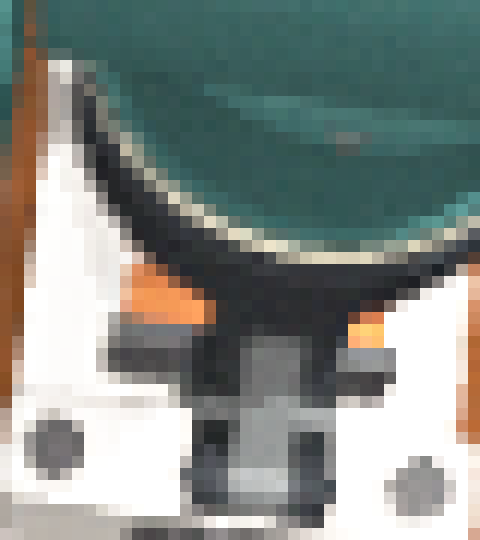

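```bash
python3 -m pendant '[{"tx":-0.0003,"ty":0,"tz":0,"spin":0,"hand":1},{"tx":-0.0003,"ty":0,"tz":0,"spin":0,"hand":1},{"tx":-0.0003,"ty":0,"tz":0,"spin":0,"hand":1},{"tx":-0.0003,"ty":0,"tz":0,"spin":0,"hand":1}]' >/dev/null; python3 st.py; for i in 1 2 3 4; do python3 -m pendant '[{"tx":0,"ty":0,"tz":0,"spin":0,"hand":1}]' >/dev/null; python3 st.py; done; python3 - <<'E'
from h import *
s=load("scene");cv2.imwrite("pics/fin_s.png",s["im"][...,::-1]);t=load("top");cv2.imwrite("pics/fin_t.png",t["im"][...,::-1])
E
```

```text
t 32.73 p [ 0.5612 -0.018   0.2342] yaw -5.87 z [ 5.3e-03 -6.0e-04 -1.0e+00] F [-0.66  0.05  7.85] T [-0.    0.17 -0.01] open 0.0169 q6 -0.03
t 32.85 p [ 0.5612 -0.0181  0.2341] yaw -5.87 z [ 5.2e-03 -6.0e-04 -1.0e+00] F [-0.84  0.67  7.64] T [0.02 0.21 0.03] open 0.0169 q6 -0.03
t 32.98 p [ 0.5611 -0.0181  0.2341] yaw -5.87 z [ 5.2e-03 -6.0e-04 -1.0e+00] F [-1.1   0.07  7.48] T [-0.01  0.21  0.05] open 0.0168 q6 -0.03
t 33.1 p [ 0.5612 -0.0181  0.2342] yaw -5.87 z [ 5.3e-03 -6.0e-04 -1.0e+00] F [-1.03  0.07  7.61] T [-0.03  0.22  0.05] open 0.0171 q6 -0.03
t 33.23 p [ 0.5612 -0.0181  0.2342] yaw -5.87 z [ 5.3e-03 -6.0e-04 -1.0e+00] F [-1.03 -0.61  8.15] T [0.01 0.22 0.04] open 0.0175 q6 -0.03
```

View pics/fin_s.png

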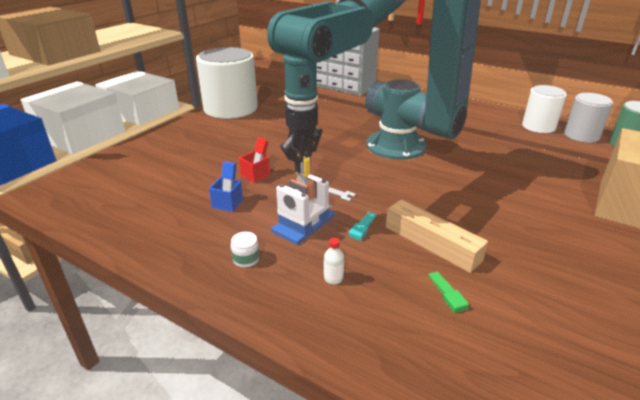

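```bash
python3 - <<'E'
import cv2
a=cv2.imread("pics/fin_t.png");b=cv2.imread("pics/top0.png")
import numpy as np
cv2.imwrite("pics/cmp.png",cv2.resize(np.vstack([b[170:280,150:310],a[170:280,150:310]]),None,fx=2.7*1,fy=2.7,interpolation=cv2.INTER_NEAREST))
E
```

```text
(no output)
```

View pics/cmp.png

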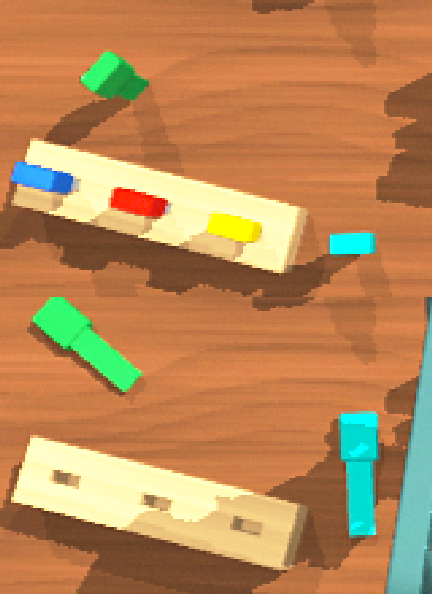

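View pics/fin_t.png

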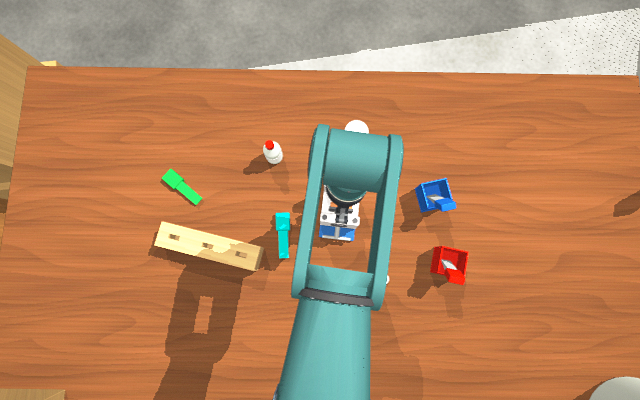

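```bash
python3 -c "
from station import ctrl
print(ctrl.hand_in())"
```

```text
the job is handed in; nothing more can be done
None
```

I put the red and then the blue gauge blade down in their own pots and let go. I then slid the yellow gauge down between the brake pads and handed the job in at about 33 s, still gripping it.

**Yellow gauge:** At my last check the blade was about 43 mm below the lips, with its yaw on the caliper's and within about 0.3° of upright. The pads gave about 8 N of upward drag and 1 N or less sideways, so both pads were dragging. From blade thickness and where contact began, I put the push-back at about 0.5 to 1.3 mm per pad. That is an estimate; I could not measure the pads directly. Vision gave a gap of about 6.5 mm, but first contact suggested about 7.4 mm, and I trusted contact.

**Red and blue gauges:** Both stand blade down in their pots but lean against a wall rather than standing upright. For the red one, a quick two-view check gave about 37° of lean. A later comparison of the pictures suggested about 25°, which is also what the pot's shape would give for a gauge released at its centre. I brought the closed fingers down beside the red gauge to push it straighter, decided pushing would not help, and backed off without touching it.

**Look-alikes:** The green and turquoise gauges stood at the start and were lying down in the final pictures. Their feet look unmoved and I planned no path near them, so I think they toppled on their own. I have no picture of the moment to prove it, and I did not touch them afterwards.

**Bystanders:** The oil bottle and tin look unmoved. The spanner was mostly hidden by the arm in the last top view, but looked in place from the side.

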